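# Cracker boxes stood on the kitchen scale and tared away

### The job

I am making up a snack tray on the kitchen scale: first take the jar out of the scale's tray and stand it on the round cork mat, then zero the empty scale: turn the black knob (the dial card turns with it) until its green zero mark lies under the red pointer, and let go. Next stand every cracker box upright on one of its thin edges in the tray, and when all are in, turn the knob again until the pointer reads zero, so that I can weigh in the next thing. Leave the jar on the mat, the boxes standing and the rest of the counter undisturbed.

Things in the scene. Friction and masses are not known exactly. Their poses are not given: they have to be found in the camera images.
- scale: Red kitchen scale, fixed to the counter; base 220 (its x) x 280 (its y) x 43 mm high. Origin: centre of its underside; its +x side is the far side from the robot at yaw 0. The sprung steel tray is on its +y half (tray centre 70 mm along +y), the dial with the tare knob on its -y half (knob axis 70 mm along -y).
- pan_floor (a point): Centre of the inner floor of the steel weighing tray, axes as the scale's. The tray is inside 190 (x) x 120 (y) mm, its walls are 4 mm thick and rise 14 mm above the floor. Empty, the floor is 65 mm above the counter; the tray sinks on a spring, about 14 mm per kg (700 N/m), at most 16 mm, and carries the boxes and the jar.
- dial_centre (a point): Point on the knob's and the dial's vertical axis, at the level of the dial's face, 45 mm above the counter; fixed to the scale, axes as the scale's.
- dial_zero (a point): The zero mark: a green bar, 18 x 7 mm, at the edge of the white dial card (level, 62 mm radius, black ticks every 15 degrees). The card is fixed to the tare knob and turns with it. This point is 50 mm from the axis.
- needle_tip (a point): Tip of the red pointer that lies just above the dial card, 50 mm from the axis. The tray moves it: it points along the scale's +x when the tray is empty and turns clockwise (seen from above) by about 2 rad for each kg on the tray. The knob does not move it; the pointer reads zero when the card's green mark lies under it.
- tare (a joint): Angle of the tare knob and its dial card about the vertical, rad, growing clockwise seen from above; range -3.1 to 3.1. It has light friction (0.03 N m) and stays where it is left. At 0 the green mark points along the scale's +x. The knob's grip bar lies along the line from the axis to the green mark.
- knob_grip (a point): Point on the knob's axis where to grip its bar, 81 mm above the counter. The black bar is 42 mm long, 14 mm wide and stands from 57 to 91 mm above the counter; below it is a disc of 19 mm radius.
- jar: Closed amber glass jar with yellow cap, 62 mm diameter, 56 mm tall, about 0.3 kg, standing in the tray at the start. Origin: centre of its underside; z up.
- mat: Round cork mat, 130 mm diameter, 6 mm thick, fixed to the counter. Origin: centre of its underside.
- box1: Rigid blue and white cracker box, 90 (x) x 60 (y) x 26 (z) mm, about 0.1 kg (0.07 to 0.14), lying flat on the counter at the start; may be absent. Origin: centre of its volume; z is its thickness.
- box2: Rigid green and white cracker box, 90 (x) x 60 (y) x 26 (z) mm, about 0.1 kg (0.07 to 0.14), lying flat on the counter at the start; may be absent. Origin: centre of its volume; z is its thickness.
- box3: Rigid orange and white cracker box, 90 (x) x 60 (y) x 26 (z) mm, about 0.1 kg (0.07 to 0.14), lying flat on the counter at the start; may be absent. Origin: centre of its volume; z is its thickness.
- box4: Rigid yellow and white cracker box, 90 (x) x 60 (y) x 26 (z) mm, about 0.1 kg (0.07 to 0.14), lying flat on the counter at the start; may be absent. Origin: centre of its volume; z is its thickness.
- box5: Rigid red and white cracker box, 90 (x) x 60 (y) x 26 (z) mm, about 0.1 kg (0.07 to 0.14), lying flat on the counter at the start; may be absent. Origin: centre of its volume; z is its thickness.
- tumbler: Bystander: clear tumbler, 72 mm across, 110 mm tall. Origin: centre of its underside.
- cap_red: Bystander: red bottle cap, 31 mm diameter, 14 mm high. Origin: centre of its underside.
- cap_green: Bystander: green bottle cap, 31 mm diameter, 14 mm high. Origin: centre of its underside.
- cap_red2: Bystander: second red bottle cap, 31 mm diameter, 14 mm high. Origin: centre of its underside.
- carrot: Bystander: stub of carrot standing on its cut end, 38 mm diameter, 30 mm high. Origin: centre of its underside.
- opener: Bystander: hand can opener lying flat, red handles, 180 mm long, 18 mm high. Origin: near its pivot, on the counter.
Not all that is in view belongs to the job. There is more than one size of the mat; the job needs the smallest.

How it is judged (in metres and radians):
On the way, in this order (a step that is already met when the one before it is completed fails the run):
1. the jar stands on the cork mat, let go (horizontal distance between jar and mat below 0.035 m and angle between jar's own z axis and vertical below 0.15 rad and z of jar in the frame of mat below 0.012 m and linear speed of jar below 0.03 m/s and contact force between the fingers and jar below 0.1 N), for 0.2 s.
2. with the tray empty, the pointer reads zero and the knob is let go (distance between needle_tip and dial_zero below 0.005 m and velocity of joint tare between -0.05 and 0.05 rad/s and contact force between the fingers and tare below 0.1 N and y of needle_tip in the frame of dial_centre between -0.006 and 0.006 m), for 0.3 s.
3. every cracker box stands on a thin edge in the scale's tray, let go (angle between box1's own z axis and vertical between 1.35 and 1.79 rad and x of box1 in the frame of pan_floor between -0.095 and 0.095 m and y of box1 in the frame of pan_floor between -0.06 and 0.06 m and z of box1 in the frame of pan_floor between 0.02 and 0.055 m and linear speed of each of box1, box2, box3, box4, box5 below 0.03 m/s and angle between box2's own z axis and vertical between 1.35 and 1.79 rad and x of box2 in the frame of pan_floor between -0.095 and 0.095 m and y of box2 in the frame of pan_floor between -0.06 and 0.06 m and z of box2 in the frame of pan_floor between 0.02 and 0.055 m and angle between box3's own z axis and vertical between 1.35 and 1.79 rad and x of box3 in the frame of pan_floor between -0.095 and 0.095 m and y of box3 in the frame of pan_floor between -0.06 and 0.06 m and z of box3 in the frame of pan_floor between 0.02 and 0.055 m and angle between box4's own z axis and vertical between 1.35 and 1.79 rad and x of box4 in the frame of pan_floor between -0.095 and 0.095 m and y of box4 in the frame of pan_floor between -0.06 and 0.06 m and z of box4 in the frame of pan_floor between 0.02 and 0.055 m and angle between box5's own z axis and vertical between 1.35 and 1.79 rad and x of box5 in the frame of pan_floor between -0.095 and 0.095 m and y of box5 in the frame of pan_floor between -0.06 and 0.06 m and z of box5 in the frame of pan_floor between 0.02 and 0.055 m and contact force between the fingers and box1 below 0.1 N and contact force between the fingers and box2 below 0.1 N and contact force between the fingers and box3 below 0.1 N and contact force between the fingers and box4 below 0.1 N and contact force between the fingers and box5 below 0.1 N), for 0.3 s.
4. the pointer reads zero and the knob is let go, with the boxes still in the tray (distance between needle_tip and dial_zero below 0.005 m and velocity of joint tare between -0.05 and 0.05 rad/s and contact force between the fingers and tare below 0.1 N and angle between box1's own z axis and vertical between 1.35 and 1.79 rad and x of box1 in the frame of pan_floor between -0.095 and 0.095 m and y of box1 in the frame of pan_floor between -0.06 and 0.06 m and z of box1 in the frame of pan_floor between 0.02 and 0.055 m and linear speed of each of box1, box2, box3, box4, box5 below 0.03 m/s and angle between box2's own z axis and vertical between 1.35 and 1.79 rad and x of box2 in the frame of pan_floor between -0.095 and 0.095 m and y of box2 in the frame of pan_floor between -0.06 and 0.06 m and z of box2 in the frame of pan_floor between 0.02 and 0.055 m and angle between box3's own z axis and vertical between 1.35 and 1.79 rad and x of box3 in the frame of pan_floor between -0.095 and 0.095 m and y of box3 in the frame of pan_floor between -0.06 and 0.06 m and z of box3 in the frame of pan_floor between 0.02 and 0.055 m and angle between box4's own z axis and vertical between 1.35 and 1.79 rad and x of box4 in the frame of pan_floor between -0.095 and 0.095 m and y of box4 in the frame of pan_floor between -0.06 and 0.06 m and z of box4 in the frame of pan_floor between 0.02 and 0.055 m and angle between box5's own z axis and vertical between 1.35 and 1.79 rad and x of box5 in the frame of pan_floor between -0.095 and 0.095 m and y of box5 in the frame of pan_floor between -0.06 and 0.06 m and z of box5 in the frame of pan_floor between 0.02 and 0.055 m), for 0.3 s.
At the end, for the whole second after the job is handed in: The jar stands upright on the cork mat (centre within 35 mm of the mat's), every cracker box that is there stands on a thin edge (within about 12 degrees of upright) in the scale's tray, and the red pointer's tip is within 5 mm (about 6 degrees) of the dial's green zero mark; all at rest and let go (all of step 4 and horizontal distance between jar and mat below 0.035 m and angle between jar's own z axis and vertical below 0.15 rad and z of jar in the frame of mat below 0.012 m and linear speed of jar below 0.03 m/s); the robot touches nothing.
It fails at once if a bystander (tumbler, bottle cap, carrot or can opener) is pushed more than 40 mm from its place (distance of any of tumbler, cap_red, cap_green, cap_red2, carrot, opener from where it was at the start of the episode above 0.04 m).
Of box1, box2, box3, box4, box5 only 3 to 5 are there at a start; the rules pass over those that are not, and their reading is None.
At some moment in a run one of jar may be knocked a few centimetres aside while the robot is not near it.
Once in a run the grip may slacken for a moment while it holds something.
It also fails if it takes over 210 s, if anything falls off the work surface, if the arm or the gripper's body presses on something with over 40 N, if the wrist force passes 120 N, or if a joint passes its speed limit or range.

### The arm

A 6-joint arm with a two-finger parallel gripper is mounted at the origin on the work surface. World frame = base frame: x ahead of the robot, y to its left, z up, the work surface at z = 0. Lengths are in m, angles in degrees, forces in N, time in s.
With the tool pointing down it reaches from about 0.35 to 0.975 m from the base axis. Payload 4.9 kg.
Tool frame: the origin (TCP) lies midway between the tips of the shut fingers; the grasp point (between the pads) lies hold_point_z behind it (hold_point_z is the distance from the TCP to the grasp point, in m); z points along the fingers, y is the direction in which the jaws open and shut (so a half turn about z gives the same grasp; the last joint's range is limited). The gripper opens to 85 mm and grips with 20 to 120 N. Pads are 22 mm wide; open, the fingers measure 114 mm over their backs; the gripper's body (76 mm by 85 mm) begins 54 mm behind the grasp point. The pads swing forward as they close: fully open they stand 13 mm farther back than shut.
Start: joints at [57.181, 3.019, 92.412, -0, 84.569, -6.818], TCP at [0.274, 0.562, 0.231] pointing down, gripper open.
Joint ranges: [-172.51, 172.51], [-57.92, 126.97], [3.15, 148.05], [-58.71, 238.71], [5.1, 150.11], [-179.66, 179.66]. Speed limits (degrees/s): [147.25, 147.25, 180, 180, 180, 180].

### API

Orientations are given as a 3x3 rotation matrix whose columns are the frame's x, y, z axes.
In Python, from station import move_to, movel, goto_joints, command_gripper, hold, inverse_kinematics, get_state, capture, PlanningError, close_job, hold_point_z gives the robot as it stands. The module is installed in compiled form; this text tells all that it offers. Calls block until the motion is done:
- move_to(position, orientation): joint-space move of the TCP to a pose.
- movel(position, rotation=None, v=0.15, until_force=None): straight line of the TCP; rotation=None keeps the orientation; v is the mean speed in m/s. With until_force (N) it stops when the force on the tool has changed by that much, and returns True; else False.
- goto_joints(angles): joint-space move.
- command_gripper(opening): finger opening in m; the grip force is fixed at half the most; returns when the fingers have stopped.
- hold(seconds).
- inverse_kinematics(position, orientation): joint angles nearest the present ones, or None.
- get_state(): the state.
- capture(name): name is "scene" or "top"; returns a dict with "image" (480x640x3 uint8, blue, green, red), "mtx" (3x3 intrinsics, pixels), "k1" (the pictures are not rectified: a ray, as slopes to the right and down, at radius r is drawn at 1 + k1 r^2 times it, then the intrinsics apply), "extrinsics" (4x4, takes a point from world to camera coordinates). Camera axes: x right, y up, looking along -z (the intrinsics and any distortion apply to the point x, -y, -z); pixel columns grow to the right and rows downward; lengths in m; the calibration is good to about 2 mm. A picture is of the moment at which its call begins. There is no depth.
A pose or a line that the arm cannot do raises PlanningError and nothing moves.
- close_job(): hands the job in, once; it reports no verdict.
The state is a dict: "clock": time; "joint_pos": joint angles; "qd": joint speeds; "tau": joint torques, N m; "tool_pos": TCP position; "tool_rot": TCP orientation; "contact_force": force on the tool from outside, world axes, zero at the start; "wrist_torque": the same for the moment, N m; "width": finger opening in m.
Only numpy, scipy, OpenCV 4.12 (cv2) and the standard library are available. Lean on these libraries where they do the work, as an engineer would, in place of code of your own. Each camera call takes 0.05 s, during which the arm holds its last target.

## Working session

There is one attempt and no reset: what is moved stays moved. The work goes in short steps, each a Python script; the robot and the scene stay as the last script left them, time stands still between calls to the robot, and variables do not carry over. Pictures are saved under pics/ and viewed, and the job is handed in when it is done.

```bash
mkdir -p pics; ls; python3 - <<'E'
from station import *
import cv2
s=get_state(); print({k:(v if not hasattr(v,'tolist') else v.tolist()) for k,v in s.items()})
print(hold_point_z)
for n in("scene","top"):
    c=capture(n); cv2.imwrite(f"pics/{n}0.png",c["image"]); print(n,c["mtx"],c["k1"],c["extrinsics"])
E
```

```text
pics
{'clock': 0.0, 'joint_pos': [57.18269909576068, 3.05751564252483, 92.49355978537942, 0.0007694255515493876, 84.56882621624646, -6.817326694066832], 'qd': [0.12422055554794419, 0.04343092123466132, -0.05312966778502635, 0.018206569014098065, 0.10631119731417363, 0.057158820048564506], 'tau': [-0.0007056268077576533, -39.37049388885498, -37.0164692401886, -0.0002621159455884481, 0.007377477886620909, 9.308620008141588e-06], 'tool_pos': [0.27362343610903034, 0.5612158976758332, 0.23004494374306655], 'tool_rot': [[-0.8987935304281265, 0.43837070813448425, -0.0011453864916816374], [0.43837212637611106, 0.898791862029933, -0.0017514466171788202], [0.0002616811637700349, -0.0020762944002914734, -0.9999978102598686]], 'contact_force': [0.7272637790050495, 0.5705971833496921, -0.10072366112030753], 'wrist_torque': [0.030107408629466738, 0.024362491403596948, -0.001296838121657338], 'width': 0.08521991599148931}
0.0187
scene [[433.15559949   0.         314.84906456]
 [  0.         433.15559949 242.35353647]
 [  0.           0.           1.        ]] 0.032115518713214386 [[ 1.81779131e-01  9.83339130e-01  7.09372822e-04 -2.08706353e-02]
 [-8.36226827e-01  1.54204455e-01  5.26256287e-01  3.54910798e-01]
 [ 5.17379011e-01 -9.62556072e-02  8.50325712e-01 -1.28920819e+00]
 [ 0.00000000e+00  0.00000000e+00  0.00000000e+00  1.00000000e+00]]
top [[484.9053491    0.         316.3591192 ]
 [  0.         484.9053491  239.25177377]
 [  0.           0.           1.        ]] -0.04343739883098851 [[-8.00917480e-04 -9.99956730e-01  9.26800641e-03 -5.58636757e-02]
 [ 9.97192482e-01 -1.04677198e-04  7.48808526e-02 -4.73649045e-01]
 [-7.48766424e-02  9.30195970e-03  9.97149418e-01 -1.34253751e+00]
 [ 0.00000000e+00  0.00000000e+00  0.00000000e+00  1.00000000e+00]]
```

View pics/scene0.png

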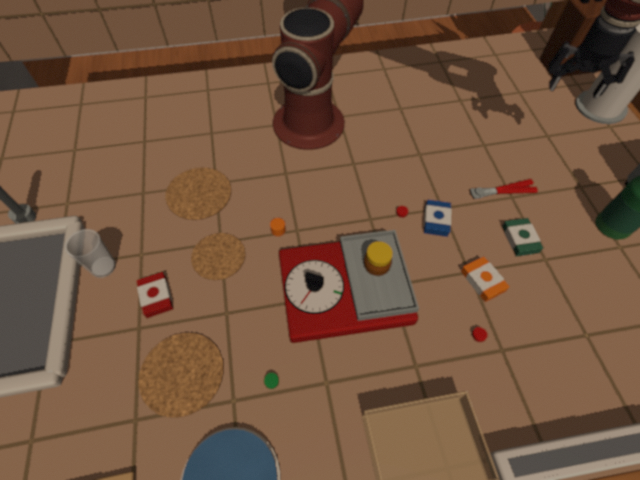

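View pics/top0.png

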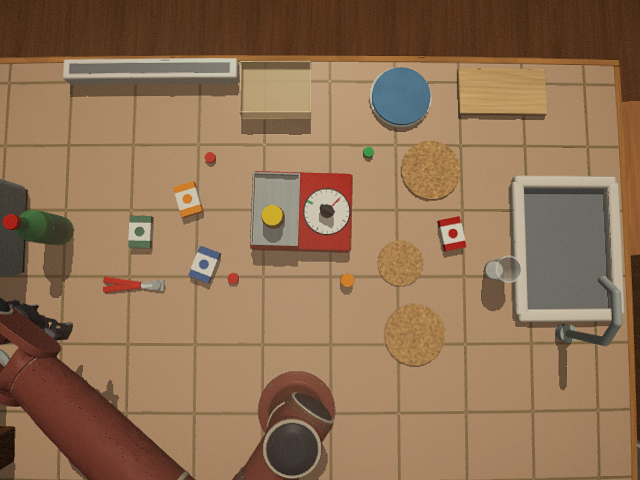

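The pictures show the scale at top (301,212), with the jar in its tray at (272,215). There are four boxes: blue (204,265), green (140,232), orange (187,199) and red (452,233). There are three cork mats: (400,263) the smallest, (414,335) and (431,170). No yellow box is in sight. I'll enlarge both views to measure.

```bash
cat > h.py <<'E'
import numpy as np, cv2
from station import *
D=np.zeros(5)
def proj(c,P):
    P=np.atleast_2d(P); E=c["extrinsics"]; q=P@E[:3,:3].T+E[:3,3]; q=q*[1,-1,-1]
    return cv2.projectPoints(q.reshape(-1,1,3),np.zeros(3),np.zeros(3),c["mtx"],np.array([c["k1"],0,0,0,0.]))[0].reshape(-1,2)
def ray(c,uv):
    n=cv2.undistortPoints(np.array(uv,float).reshape(-1,1,2),c["mtx"],np.array([c["k1"],0,0,0,0.])).reshape(-1,2)
    R=c["extrinsics"][:3,:3];t=c["extrinsics"][:3,3]
    d=np.c_[n[:,0],-n[:,1],-np.ones(len(n))]@R
    return -R.T@t,d
def atz(c,uv,z):
    o,d=ray(c,uv); return o+d*((z-o[2])/d[:,2])[:,None]
def tri(c1,u1,c2,u2):
    o1,d1=ray(c1,u1);o2,d2=ray(c2,u2);out=[]
    for a,b in zip(d1,d2):
        A=np.c_[a,-b]; s=np.linalg.lstsq(A,o2-o1,rcond=None)[0]
        p=o1+a*s[0];q=o2+b*s[1]; out.append(np.r_[(p+q)/2,np.linalg.norm(p-q)])
    return np.array(out)
def crop(im,x,y,w,h,k,name):
    cv2.imwrite(name,cv2.resize(im[y:y+h,x:x+w],None,fx=k,fy=k,interpolation=cv2.INTER_CUBIC))
def down(deg):
    "tool z down, tool y (jaw) direction at angle deg in world xy"
    a=np.radians(deg); y=np.array([np.cos(a),np.sin(a),0]); z=np.array([0,0,-1.]); return np.c_[np.cross(y,z),y,z]
E
python3 - <<'E'
from h import *
t=capture("top");s=capture("scene")
np.savez("cam.npz",tm=t["mtx"])
crop(t["image"],240,160,130,100,6,"pics/a1.png")
crop(s["image"],265,215,160,130,5,"pics/a2.png")
crop(t["image"],110,150,150,150,5,"pics/a3.png")
crop(s["image"],380,180,170,170,4,"pics/a4.png")
crop(t["image"],330,210,200,100,4,"pics/a5.png")
crop(s["image"],60,160,240,180,3,"pics/a6.png")
E
```

```text
(no output)
```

View pics/a1.png

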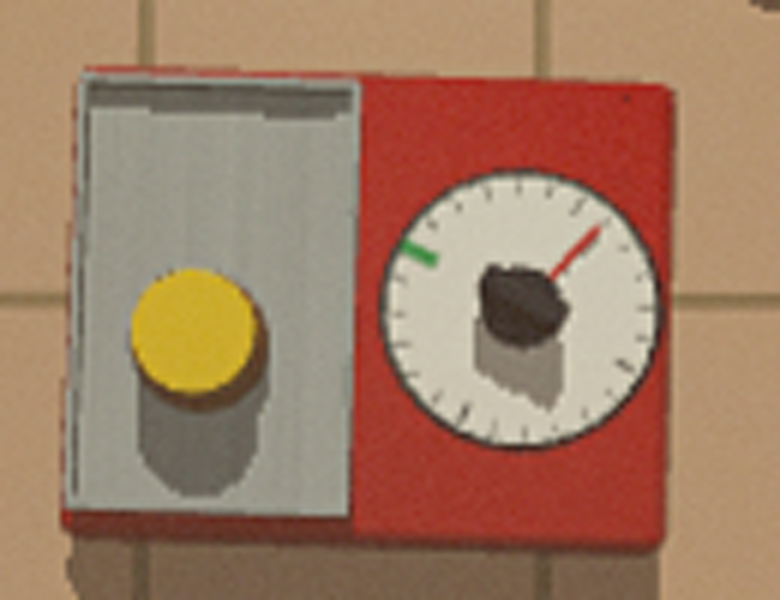

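View pics/a2.png

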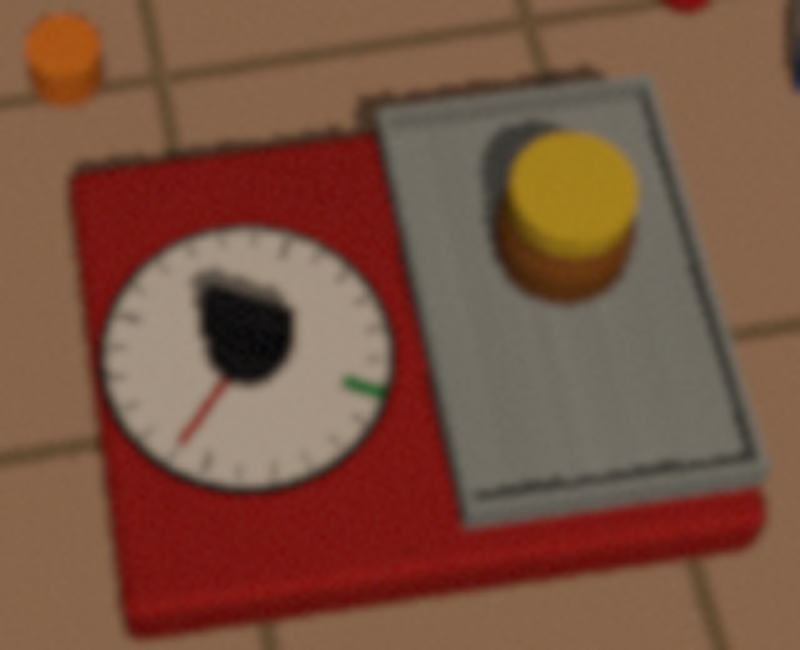

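View pics/a3.png

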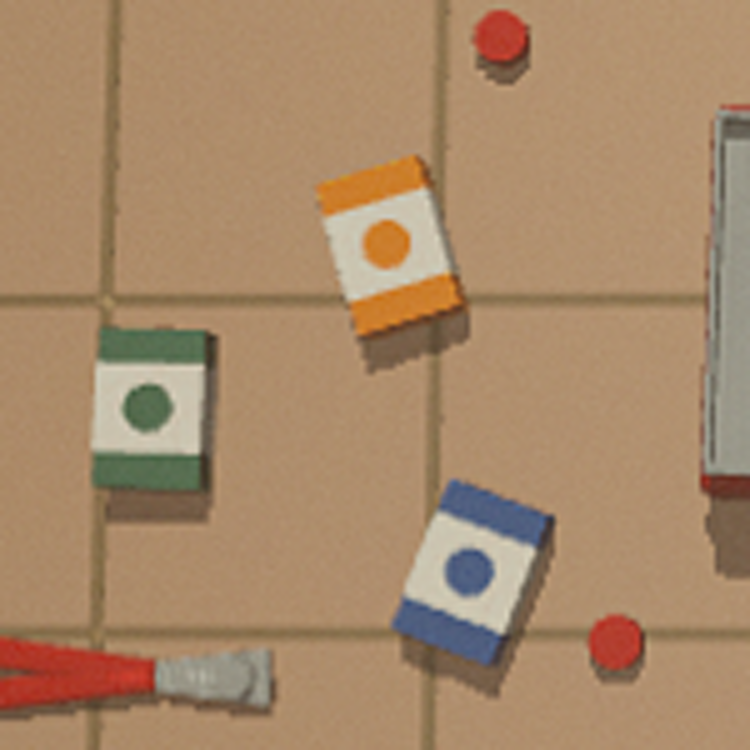

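View pics/a4.png

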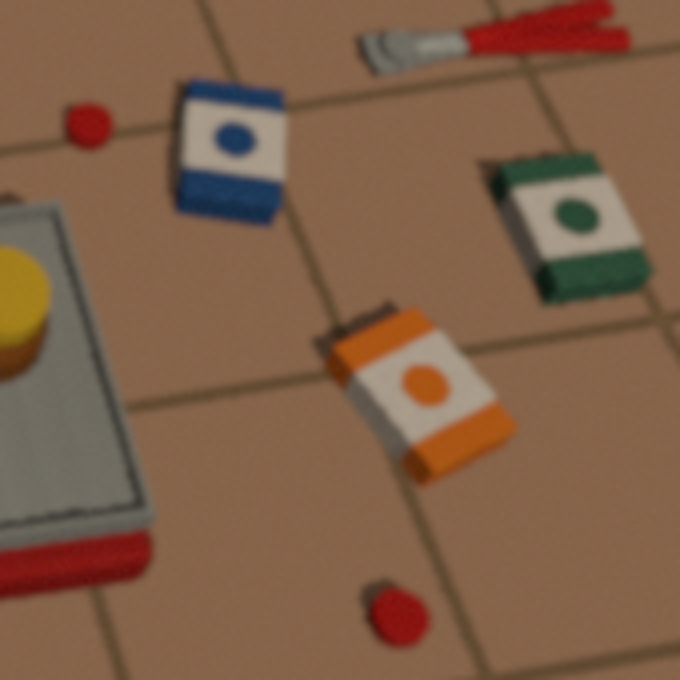

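View pics/a5.png

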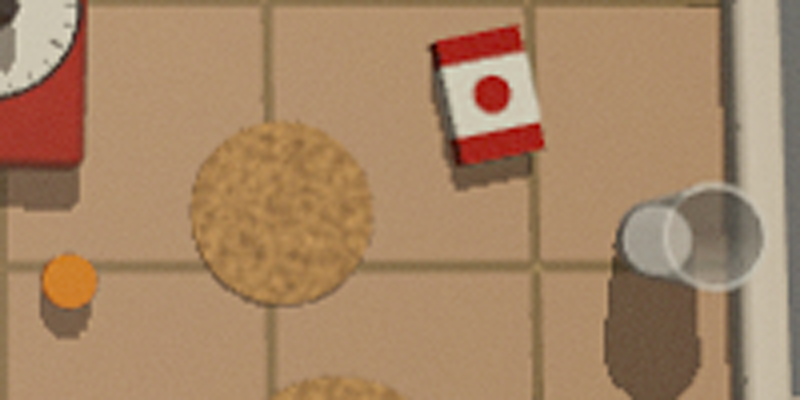

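View pics/a6.png

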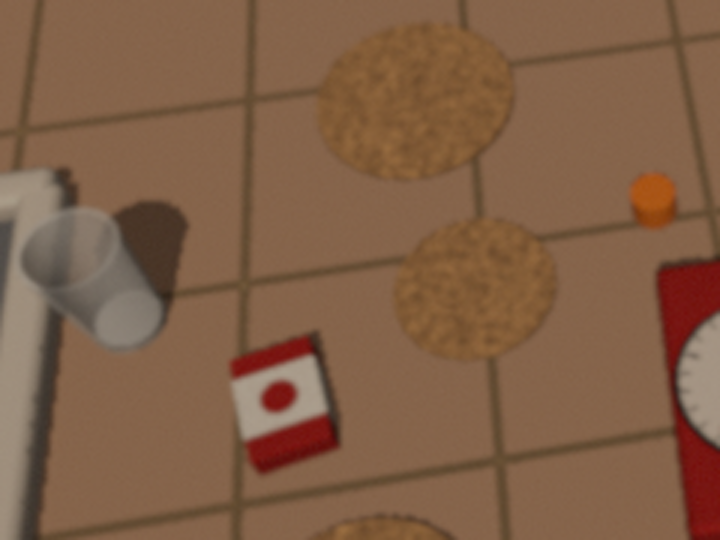

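```bash
cat > m.py <<'E'
from h import *
def o(L,x,y,k): return (np.array(L,float)+.5)/k-.5+[x,y]
if __name__=="__main__":
    np.set_printoptions(precision=4,suppress=True)
    t=capture("top");s=capture("scene")
    names=["dial","cap","green","needle","trayNL(+x+y)","trayNR","trayBR","trayBL","orange","greenb","blue","redb","mat"]
    T=np.r_[o([(521,310),(194,331),(419,252),(598,230),(82,76),(360,84),(350,516),(66,512)],240,160,6),o([(387,244),(148,408),(470,572)],110,150,5),o([(492,95),(282,213)],330,210,4)]
    S=np.r_[o([(249,358),(574,195),(364,387),(182,442),(765,468),(467,522),(378,108),(650,80)],265,215,5),o([(426,386),(577,216),(235,139)],380,180,4),o([(279,396),(475,289)],60,160,3)]
    for n,r in zip(names,tri(t,T,s,S)): print(n,r)
    for n,a,z in(("orange",o([(318,186),(418,155),(464,304),(360,336)],110,150,5),.026),("green",o([(101,327),(210,331),(202,490),(93,486)],110,150,5),.026),("blue",o([(456,480),(552,516),(492,664),(395,626)],110,150,5),.026),("red",o([(434,44),(518,25),(544,149),(461,165)],330,210,4),.026)):
        P=atz(t,a,z)[:,:2]; d=P[0]+P[1]-P[2]-P[3]; print(n,P.mean(0),np.degrees(np.arctan2(d[1],d[0])),np.linalg.norm(d)/2, np.linalg.norm(P[0]+P[3]-P[1]-P[2])/2)
E
python3 m.py
```

```text
dial [ 0.5502 -0.0827  0.0389  0.0023]
cap [0.5319 0.0626 0.1067 0.0019]
green [ 0.5763 -0.0359  0.0452  0.0016]
needle [ 0.5868 -0.1186  0.0436  0.0017]
trayNL(+x+y) [0.6534 0.1171 0.0693 0.0013]
trayNR [ 0.6514 -0.009   0.0614  0.0015]
trayBR [ 0.4527 -0.0047  0.0732  0.0025]
trayBL [0.4553 0.1241 0.0649 0.0037]
orange [0.5888 0.3087 0.0245 0.002 ]
greenb [0.4963 0.4415 0.025  0.0023]
blue [0.4045 0.2587 0.0252 0.0021]
redb [ 0.4898 -0.4391  0.0227  0.0012]
mat [ 0.4078 -0.294  -0.0033  0.0016]
orange [0.5876 0.3057] 17.40600903821787 0.08893955754399098 0.059866183449055296
green [0.4955 0.4381] -1.345288059748149 0.08942061506397782 0.061656557752338144
blue [0.4044 0.2554] -21.67351356365077 0.08788870110165876 0.05786740457797277
red [ 0.4891 -0.4369] 11.056893817038166 0.08797163011748366 0.06074330204989078
```

The measurements agree with the text: boxes 60 x 89 mm with tops at about 25 mm, and tray and dial 140 mm apart. Triangulated heights come out low by a few millimetres, which is within the calibration error. Candidates for the mat are (400,263), (414,335) and (431,170); the smallest is (400,263), about 125 to 130 mm across. Next I'll refine using the known heights in both views and check IK feasibility for a tilted pick and a 90° turn at placing.

```bash
cat > m2.py <<'E'
from m import *
np.set_printoptions(precision=4,suppress=True)
t=capture("top");s=capture("scene")
names=["dial","cap","green","needle","tray","orange","greenb","blue","redb","mat"]
z=[.045,.117,.045,.046,.075,.026,.026,.026,.026,.006]
T=np.r_[o([(521,310),(194,331),(419,252),(598,230),((82+360+350+66)/4,(76+84+516+512)/4)],240,160,6),o([(387,244),(148,408),(470,572)],110,150,5),o([(492,95),(282,213)],330,210,4)]
S=np.r_[o([(249,358),(574,195),(364,387),(182,442),((765+467+378+650)/4,(468+522+108+80)/4)],265,215,5),o([(426,386),(577,216),(235,139)],380,180,4),o([(279,396),(475,289)],60,160,3)]
for i,n in enumerate(names): print(n,atz(t,T[i:i+1],z[i])[0],atz(s,S[i:i+1],z[i])[0])
e=atz(t,o([(282-91,213),(282+91,213),(282,213-92),(282,213+92)],330,210,4),.006); print("mat dia",e[0,1]-e[1,1],e[2,0]-e[3,0])
def tool(u,phi,place):
    # u: horizontal dir angle of box long axis (deg); pick: tilt back phi; place: phi below horizontal
    a=np.radians(u);f=np.radians(phi);ux=np.array([np.cos(a),np.sin(a),0]);k=np.array([0,0,1.])
    zt=np.cos(f)*ux-np.sin(f)*k if place else -np.sin(f)*ux-np.cos(f)*k
    y=np.array([-np.sin(a),np.cos(a),0]); return np.c_[np.cross(y,zt),y,zt]
for phi in(0,10,20,30,40,45):
  for sg in(1,-1):
    F=np.diag([sg,sg,1])
    r=[]
    for p,u in(((.588,.307),17),((.496,.439),-1),((.4045,.257),-22),((.489,-.438),11)):
        R=tool(u,phi,0)@F; q=inverse_kinematics(np.r_[p,.02]-R[:,2]*-.0187,R); r.append(None if q is None else np.round(q).astype(int).tolist())
    for x in(.48,.52,.56,.60,.64):
        R=tool(-2,phi,1)@F; q=inverse_kinematics(np.array([x,.057,.12])+R[:,2]*.0187,R); r.append(None if q is None else np.round(q).astype(int).tolist())
    print(phi,sg,*r,sep="\n  ")
E
python3 m2.py
```

```text
dial [ 0.5492 -0.0837  0.045 ] [ 0.5534 -0.0821  0.045 ]
cap [0.5303 0.0608 0.117 ] [0.5377 0.0607 0.117 ]
green [ 0.5761 -0.0367  0.045 ] [ 0.5763 -0.0351  0.045 ]
needle [ 0.5863 -0.1193  0.046 ] [ 0.588  -0.1179  0.046 ]
tray [0.551  0.0552 0.075 ] [0.5626 0.0555 0.075 ]
orange [0.5882 0.3074 0.026 ] [0.5897 0.3089 0.026 ]
greenb [0.4957 0.44   0.026 ] [0.4971 0.442  0.026 ]
blue [0.4041 0.2575 0.026 ] [0.4052 0.2593 0.026 ]
redb [ 0.4895 -0.4388  0.026 ] [ 0.4916 -0.4375  0.026 ]
mat [ 0.4075 -0.2931  0.006 ] [ 0.4136 -0.2918  0.006 ]
mat dia 0.12927222917095663 0.13005676464806193
0
  1
  [21, 21, 95, 0, 64, -86]
  [35, 21, 95, 0, 64, -54]
  [24, -1, 121, 0, 61, -44]
  [-48, 20, 96, 0, 64, -149]
  None
  [-2, -5, 148, 180, 53, 90]
  [-2, 1, 142, 181, 53, 90]
  [-1, 6, 137, 181, 53, 90]
  [-1, 10, 132, 181, 52, 89]
0
  -1
  [21, 21, 95, 0, 64, 94]
  [35, 21, 95, 0, 64, 126]
  [24, -1, 121, 0, 61, 136]
  [-48, 20, 96, 0, 64, 31]
  None
  [-2, -5, 148, 180, 53, -90]
  [-2, 1, 142, 181, 53, -90]
  [-1, 6, 137, 181, 53, -90]
  [-1, 10, 132, 181, 52, -91]
10
  1
  [21, 27, 88, 1, 75, 
[... 1536 characters left out ...]
7, 38, 78, -29, 93, 48]
  [-2, -40, 148, 0, 22, 90]
  [-2, -29, 142, 0, 17, 91]
  [-2, -21, 136, -1, 14, 91]
  [-1, -13, 131, -2, 13, 92]
  [-1, -7, 125, -3, 12, 93]
45
  1
  [20, 48, 65, 2, 113, -87]
  [27, 43, 72, 20, 105, -63]
  [11, 22, 104, 23, 94, -63]
  [-36, 40, 76, -32, 96, -132]
  [-2, -38, 145, 0, 28, -90]
  [-2, -28, 139, 0, 24, -90]
  [-2, -20, 134, -1, 21, -89]
  [-1, -13, 128, -1, 19, -89]
  [-1, -7, 123, -1, 19, -88]
45
  -1
  [20, 48, 65, 2, 113, 93]
  [27, 43, 72, 20, 105, 117]
  [11, 22, 104, 23, 94, 117]
  [-36, 40, 76, -32, 96, 48]
  [-2, -38, 145, 0, 28, 90]
  [-2, -28, 139, 0, 24, 90]
  [-2, -20, 134, -1, 21, 91]
  [-1, -13, 128, -1, 19, 91]
  [-1, -7, 123, -1, 19, 92]
```

```bash
cat >> h.py <<'E'
def st():
    s=get_state(); print("t%.1f"%s["clock"],"pos",np.round(s["tool_pos"],4),"w%.4f"%s["width"],"F",np.round(s["contact_force"],1)); return s
def shot(tag):
    for n in("top","scene"):
        cv2.imwrite(f"pics/{tag}_{n}.png",capture(n)["image"])
E
python3 - <<'E'
from h import *
for d in(0,180): print(d,inverse_kinematics([.531,.061,.2],down(d)),inverse_kinematics([.4075,-.293,.2],down(d)))
R=down(180)
move_to([.531,.061,.2],R); st(); shot("b1")
E
```

```text
0 [-1.42648907e+00 -8.23412547e+00  1.06316982e+02 -2.54444375e-14
  8.19171432e+01 -1.42648907e+00] [-4.42184710e+01 -1.30055487e+01  1.10454558e+02 -2.54444375e-14
  8.25509908e+01 -4.42184710e+01]
180 [-1.42648907e+00 -8.23412547e+00  1.06316982e+02 -2.54444375e-14
  8.19171432e+01  1.78573511e+02] [-4.42184710e+01 -1.30055487e+01  1.10454558e+02 -2.54444375e-14
  8.25509908e+01  1.35781529e+02]
t3.1 pos [0.531  0.0613 0.2   ] w0.0851 F [-0.4  0.6 -0.5]
```

View pics/b1_top.png

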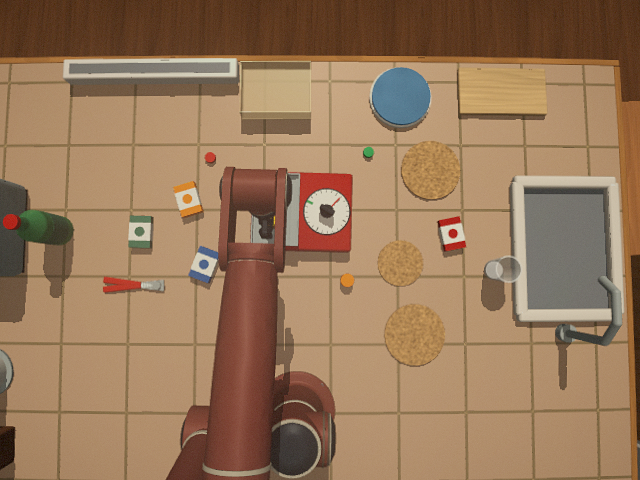

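View pics/b1_scene.png

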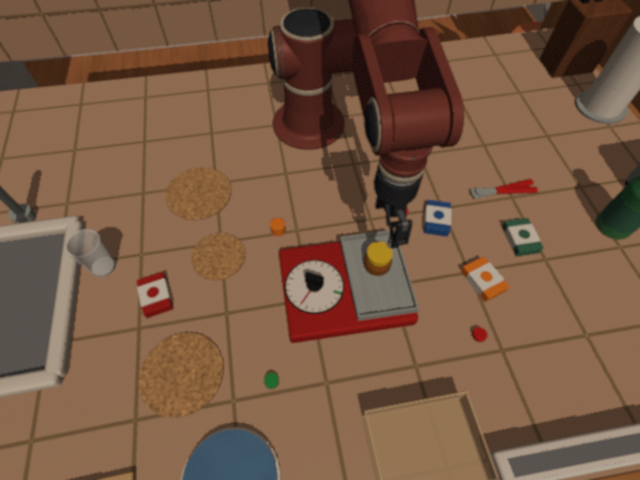

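The counter that the arm hid at the start is clear, so there is no yellow box: four boxes are present (blue, green, orange, red). Jar at top (272,215), unmoved. I'll check the gripper against the projection with a crop, then grasp.

```bash
python3 - <<'E'
from h import *
R=down(180)
movel([.531,.061,.125],R)
s=capture("scene"); print(proj(s,[[.531,.061,.125],[.531+.0425,.061,.138],[.531-.0425,.061,.138],[.531,.061,.117]]))
crop(s["image"],330,190,110,110,6,"pics/b2.png"); st()
E
```

```text
[[379.21320335 248.9628012 ]
 [385.44767681 263.33483212]
 [374.83214294 229.02529688]
 [378.73471147 250.89567037]]
t3.9 pos [0.5319 0.061  0.1263] w0.0854 F [-0.2  0.3  0.3]
```

View pics/b2.png

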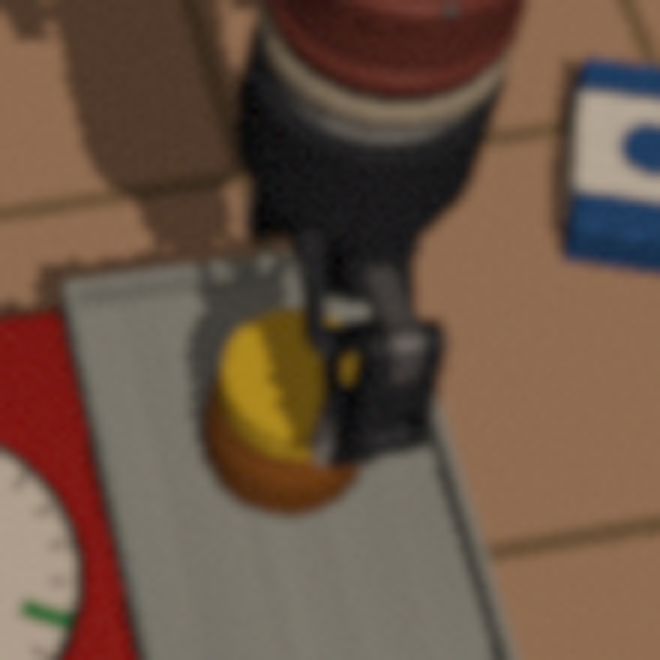

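The finger seems to be to the right of where I project it, at crop (385,450) against the expected (330,438). I'll check this before closing.

```bash
python3 - <<'E'
from h import *
movel([.531,.061,.22])
s=capture("scene"); st0=get_state()
p=st0["tool_pos"];R=st0["tool_rot"];print(R)
im=s["image"]; k=6
big=cv2.resize(im[170:290,320:450],None,fx=k,fy=k,interpolation=cv2.INTER_CUBIC)
def d(P,c):
    q=proj(s,[P])[0]; cv2.circle(big,(int((q[0]-320+.5)*k),int((q[1]-170+.5)*k)),4,c,-1)
p=np.array(p);R=np.array(R)
d(p,(255,255,255)); d(p-.0317*R[:,2]+.0425*R[:,1],(0,255,0)); d(p-.0317*R[:,2]-.0425*R[:,1],(255,0,255)); d(p-.08*R[:,2],(255,255,0)); d(p-.2*R[:,2],(255,0,0))
d([.531,.061,.117],(0,0,255))
cv2.imwrite("pics/b3.png",big)
E
```

```text
[[-2.20236568e-05 -9.99997091e-01 -2.41204527e-03]
 [-9.99999997e-01  2.18546514e-05  7.00935979e-05]
 [-7.00406796e-05  2.41204681e-03 -9.99997089e-01]]
```

View pics/b3.png

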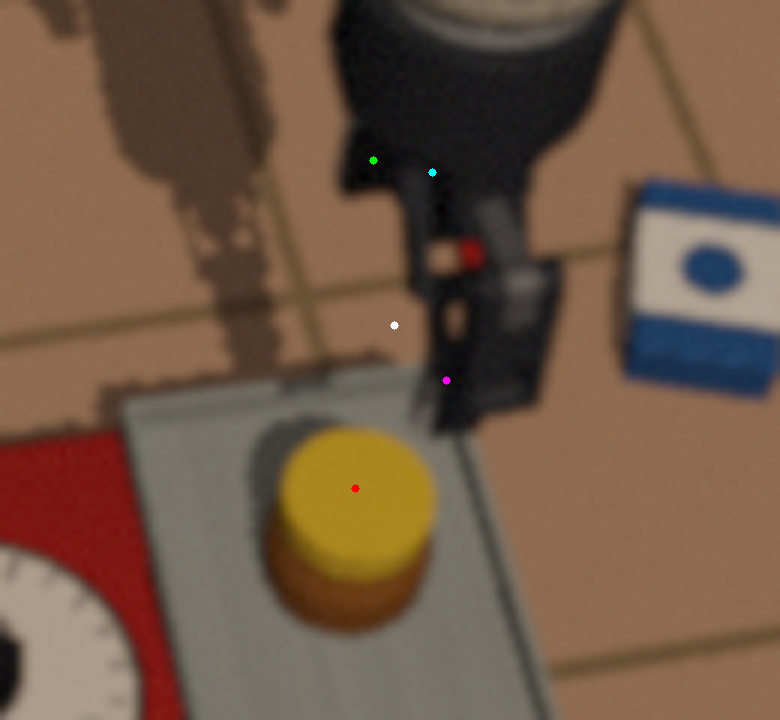

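```bash
cat > v.py <<'E'
from h import *
def overlay(name,box,k,extra=[]):
    s=capture("scene"); g=get_state(); p=np.array(g["tool_pos"]);R=np.array(g["tool_rot"]); x,y,w,h=box
    big=cv2.resize(s["image"][y:y+h,x:x+w],None,fx=k,fy=k,interpolation=cv2.INTER_CUBIC)
    def d(P,c):
        q=proj(s,[P])[0]; cv2.circle(big,(int((q[0]-x+.5)*k),int((q[1]-y+.5)*k)),3,c,-1)
    d(p,(255,255,255)); hw=g["width"]/2; b=.013*hw/.0425
    d(p-b*R[:,2]+hw*R[:,1],(0,255,0)); d(p-b*R[:,2]-hw*R[:,1],(255,0,255))
    for e in extra: d(e,(0,0,255))
    cv2.imwrite(name,big)
E
python3 - <<'E'
from v import *
j=get_state()["joint_pos"]; j=list(j); j[5]-=90; goto_joints(j)
overlay("pics/b4.png",(320,150,130,120),6)
E
```

```text
(no output)
```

View pics/b4.png

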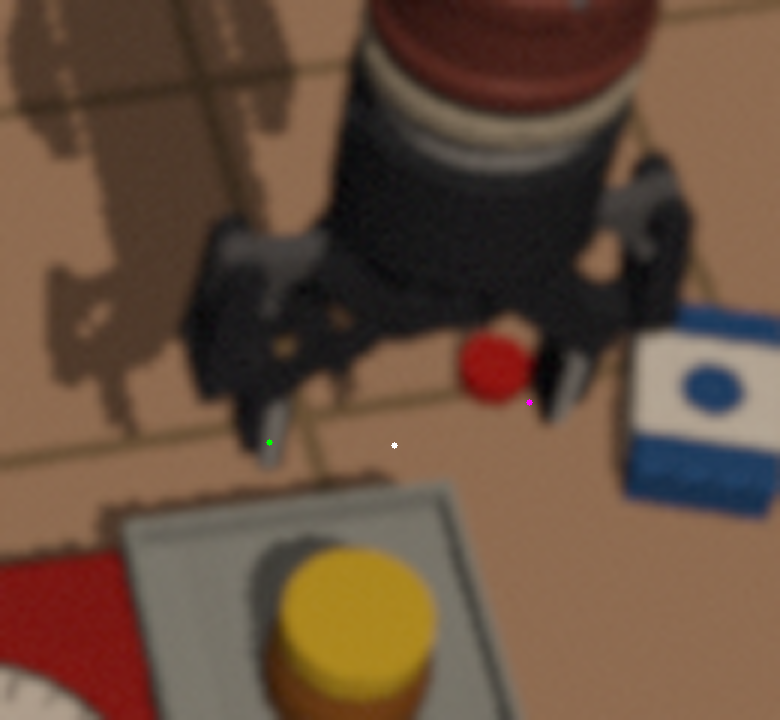

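The projected TCP agrees with the fingertips to about 2 px, at (268,465) and (552,420) around (394,445), so the earlier impression came from the finger linkage. I'll grasp the jar now.

```bash
python3 - <<'E'
from v import *
R=down(180)
move_to([.531,.061,.2],R)
f=movel([.531,.061,.070],R,v=.1,until_force=8); print(f); st()
command_gripper(.03); st()
movel([.531,.061,.165],v=.1); st(); hold(.3)
overlay("pics/b5.png",(320,150,130,120),6)
E
```

```text
False
t9.1 pos [0.5317 0.061  0.0709] w0.0854 F [-0.7 -0.3  0.1]
t9.4 pos [0.5313 0.061  0.0704] w0.0588 F [-0.4  0.4  0.7]
t10.5 pos [0.5303 0.061  0.1639] w0.0585 F [ 0.1  0.6 -3.5]
```

View pics/b5.png

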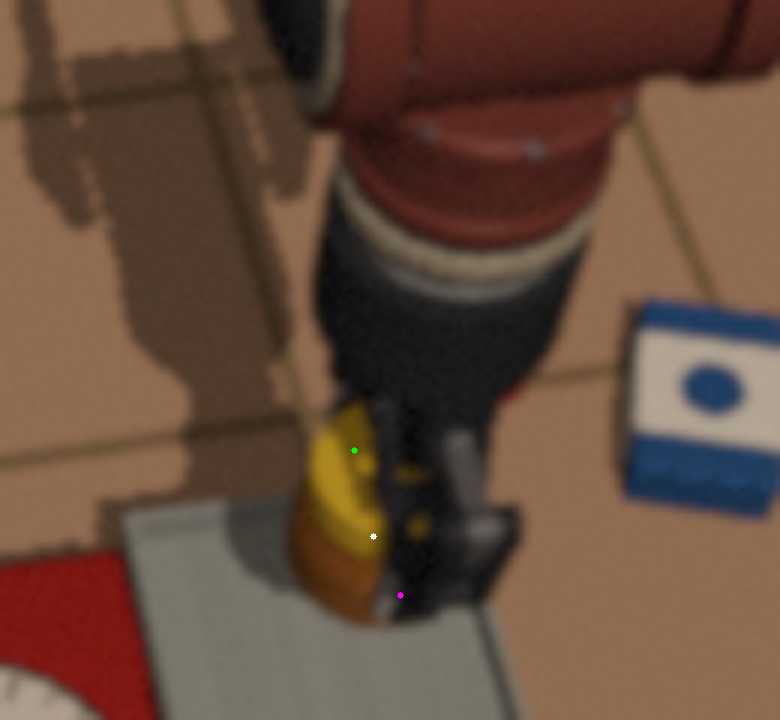

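```bash
python3 - <<'E'
from v import *
R=down(180)
move_to([.4085,-.290,.15],R); st()
f=movel([.4085,-.290,.009],R,v=.07,until_force=5); print(f); g=st()
overlay("pics/c1.png",(170,190,130,120),6)
E
```

```text
t12.3 pos [ 0.409  -0.2894  0.1501] w0.0583 F [ 0.7  0.2 -2.9]
True
t14.0 pos [ 0.4084 -0.2899  0.0179] w0.0592 F [-0.1  0.9  5.2]
```

View pics/c1.png

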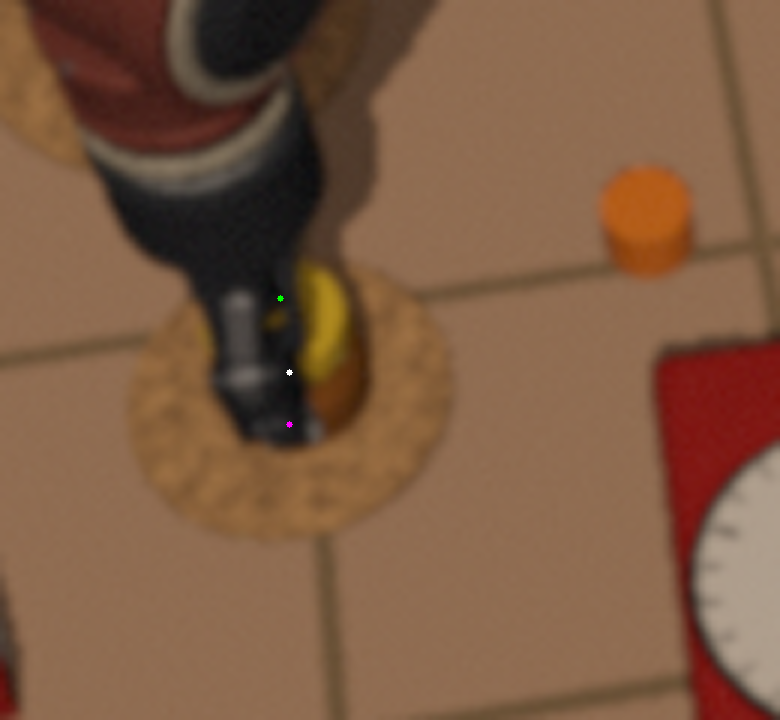

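```bash
python3 - <<'E'
from v import *
command_gripper(.085); hold(.3); st()
movel([.4085,-.290,.2],v=.2)
move_to([.50,-.25,.25],down(150.9)); hold(.3)
t=capture("top"); cv2.imwrite("pics/d_full.png",t["image"])
crop(t["image"],290,160,75,100,8,"pics/d1.png"); crop(t["image"],355,215,90,90,6,"pics/d2.png")
s=capture("scene");crop(s["image"],170,190,130,120,6,"pics/d3.png")
st()
E
```

```text
t14.7 pos [ 0.4067 -0.2883  0.0156] w0.0847 F [-0.8  0.1  0.4]
t16.9 pos [ 0.4996 -0.2502  0.2498] w0.0848 F [0.2 0.2 0. ]
```

View pics/d1.png

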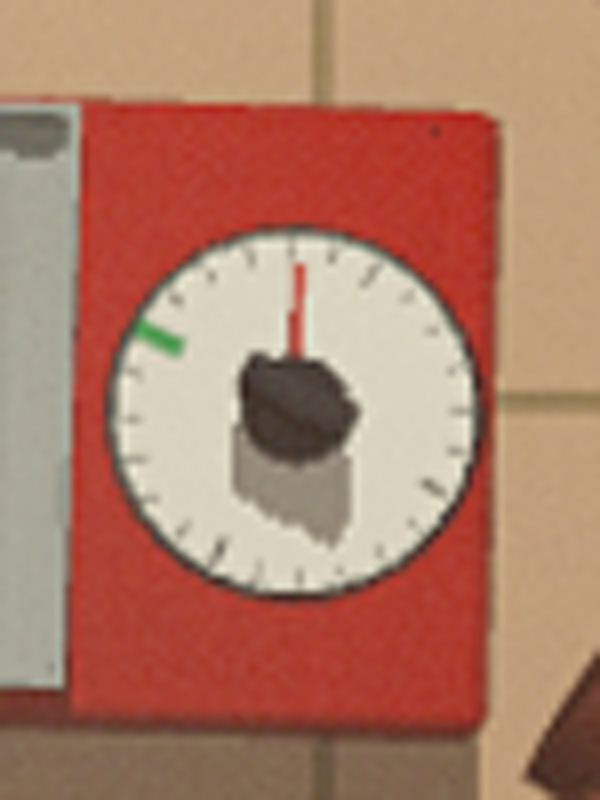

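View pics/d2.png

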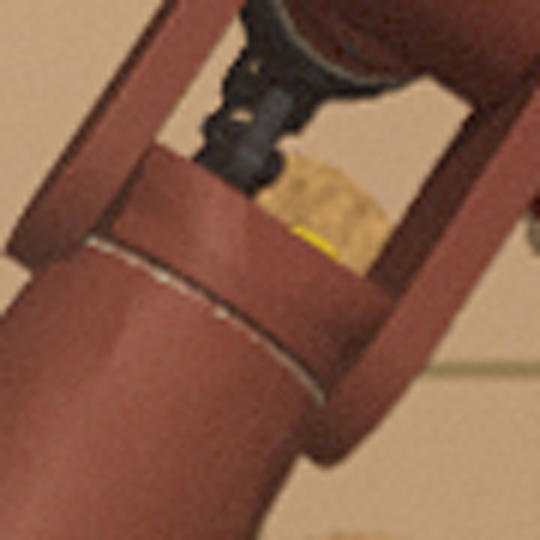

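View pics/d3.png

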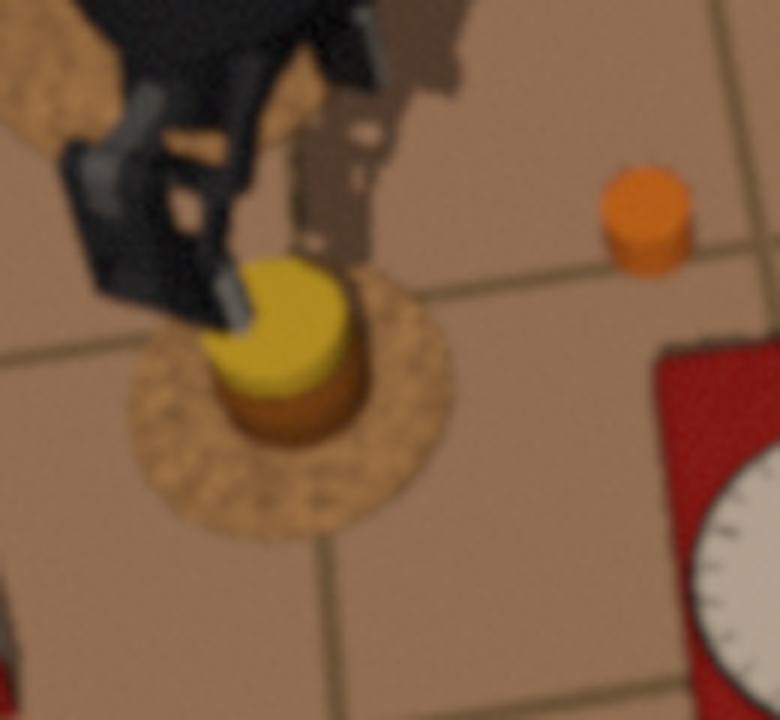

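Jar on the mat at scene crop (275,330), standing. Pointer tip at crop (300,265) from the dial centre (295,414), which is −1.9° and gives the scale's yaw. Green mark at (160,338), +60.6°. I'll turn the knob about 62.5° clockwise.

```bash
python3 - <<'E'
from v import *
R=down(150.6); x,y=.5495,-.0832
command_gripper(.045)
move_to([x,y,.16],R)
f=movel([x,y,.064],R,v=.08,until_force=6); print(f); st()
command_gripper(.0); st()
j=list(get_state()["joint_pos"]); print(np.round(j,1)); j[5]-=62.5; goto_joints(j); hold(.3); st(); print(get_state()["joint_pos"][5]-j[5])
command_gripper(.045); st()
movel([x,y,.16],v=.15)
move_to([.45,-.25,.3],down(90))
t=capture("top")
crop(t["image"],290,160,75,100,8,"pics/e1.png")
E
```

```text
False
t23.6 pos [ 0.5501 -0.0834  0.0648] w0.0449 F [0.2 0.2 0.3]
t24.0 pos [ 0.5498 -0.0833  0.0647] w0.0130 F [-1.3 -0.3  2.5]
[ -16.3    3.1  109.2   -0.    67.7 -166.9]Traceback (most recent call last):
  File "<stdin>", line 7, in <module>
station.PlanningError: the arm cannot take that pose within its joint ranges
```

Joint 6 grows clockwise, which is the opposite of my assumption, and the planner refused the move, so nothing turned. I'll use the right sign.

```bash
python3 - <<'E'
from v import *
x,y=.5495,-.0832
j=list(get_state()["joint_pos"]); j[5]+=62.5; goto_joints(j); hold(.3); g=st(); print(g["joint_pos"][5]-j[5], np.array(g["tool_rot"])[:,1])
command_gripper(.045); st()
movel([x,y,.16],v=.15)
move_to([.45,-.25,.3],down(90))
t=capture("top")
crop(t["image"],290,160,75,100,8,"pics/e1.png")
E
```

```text
t25.3 pos [ 0.5499 -0.0834  0.0647] w0.0127 F [ 1.  -0.5 -0.1]
-0.015125751698519707 [ 3.28941106e-02  9.99458728e-01 -4.78706833e-04]
t25.7 pos [ 0.5498 -0.0832  0.0646] w0.0450 F [-0.2 -0.3  0.5]
```

View pics/e1.png

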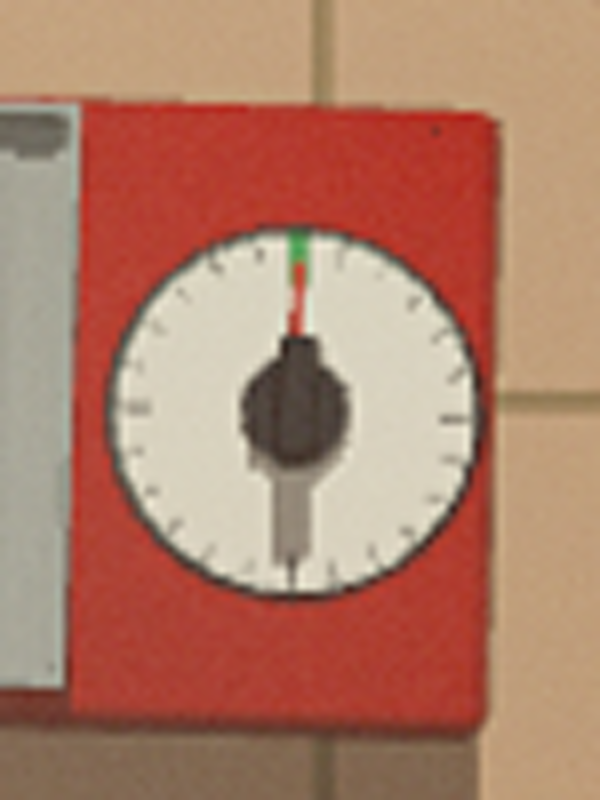

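The green mark at crop (299,255) lies right under the pointer. Now the boxes. I'll grip across the 60 mm side with the tool leaning 45° back, then turn 90° about the jaw axis so each box stands on its 60 x 26 edge. I'll check feasibility of all the poses first.

```bash
cat > b.py <<'E'
from v import *
PHI=45; YAW=-1.9; PAN=np.array([.5535,.0560])
BX={"orange":(.588,.3067,17.4),"green":(.4956,.4392,-1.3),"blue":(.4043,.2566,-21.7),"red":(.4893,-.4380,11.1)}
SX=np.array([np.cos(np.radians(YAW)),np.sin(np.radians(YAW))]); SY=np.array([-SX[1],SX[0]])
F=np.diag([-1,-1,1])
def tool(u,place,phi=PHI):
    a=np.radians(u);f=np.radians(phi);ux=np.array([np.cos(a),np.sin(a),0]);k=np.array([0,0,1.])
    zt=np.cos(f)*ux-np.sin(f)*k if place else -np.sin(f)*ux-np.cos(f)*k
    y=np.array([-np.sin(a),np.cos(a),0]); return np.c_[np.cross(y,zt),y,zt]@F
def poses(name,off,floor,a=.010,zg=.024,s=.0065):
    bx,by,u=BX[name]; Rp=tool(u,0); ux=np.array([np.cos(np.radians(u)),np.sin(np.radians(u)),0])
    B=np.array([bx,by,.013]); G=B+a*ux+[0,0,zg-.013]; Tp=G+Rp[:,2]*(.0187+s)
    rel=Rp.T@(B-Tp); Rl=tool(YAW,1); C=np.r_[PAN+off*SX,floor+.045]; Tl=C-Rl@rel
    return Tp,Rp,Tl,Rl
if __name__=="__main__":
    for n,off in zip(("orange","green","blue","red"),(.07,.03,-.01,-.05)):
        Tp,Rp,Tl,Rl=poses(n,off,.065)
        print(n,Tp,Tl)
        for T,R in((Tp,Rp),(Tp+[0,0,.2],Rp),(Tl,Rl),(Tl+[0,0,.06],Rl),(Tl+[0,0,.12],Rl)):
            q=inverse_kinematics(T,R); print("  ",None if q is None else np.round(q))
E
python3 b.py
```

```text
orange [0.58053871 0.30436177 0.00618091] [0.63027686 0.05345305 0.10218091]
   [ 20.  48.  64.   2. 113.  93.]
   [ 20.  37.  61.   3. 127.  94.]
   [ -2. -10. 126.  -0.  18.  90.]
   [ -2. -16. 125.  -0.  26.  90.]
   [ -2. -20. 122.  -0.  33.  90.]
green [0.48778292 0.43937739 0.00618091] [0.59029885 0.05477926 0.10218091]
   [ 27.  44.  71.  20. 106. 117.]
   [ 27.  32.  68.  23. 120. 123.]
   [ -2. -16. 132.  -0.  20.  90.]
   [ -2. -23. 130.  -0.  28.  90.]
   [ -2. -27. 127.  -0.  35.  90.]
blue [0.39703503 0.25949108 0.00618091] [0.55032084 0.05610546 0.10218091]
   [ 11.  22. 103.  22.  95. 116.]
   [ 11.   6. 100.  24. 112. 124.]
   [ -2. -24. 137.  -0.  22.  90.]
   [ -2. -30. 135.  -0.  30.  90.]
   [ -2. -35. 132.  -0.  38.  90.]
red [ 0.48162718 -0.43950535  0.00618091] [0.51034283 0.05743167 0.10218091]
   [-36.  41.  76. -32.  97.  49.]
   [-36.  28.  73. -33. 110.  40.]
   [ -2. -33. 143.  -0.  25.  90.]
   [ -2. -39. 140.  -0.  34.  90.]
   [ -2. -43. 136.  -0.  42.  90.]
```

```bash
cat >> b.py <<'E'
def pick(name,off,floor,op=.078):
    Tp,Rp,Tl,Rl=poses(name,off,floor)
    command_gripper(op)
    move_to(Tp+[0,0,.2],Rp); movel(Tp+[0,0,.05],Rp,v=.25)
    f=movel(Tp,Rp,v=.06,until_force=6); print("touch",f); st()
    command_gripper(.04); st()
    movel(Tp+[0,0,.06],Rp,v=.1); hold(.2); g=st()
    return g
def carry(name,off,floor):
    Tp,Rp,Tl,Rl=poses(name,off,floor)
    movel(Tp+[0,0,.2],Rp,v=.25)
    movel(Tl+[0,0,.12],Rl,v=.16); hold(.2); return st()
E
python3 - <<'E'
from b import *
pick("orange",.07,.065)
overlay("pics/f1.png",(420,190,130,120),6); t=capture("top"); crop(t["image"],120,120,130,120,6,"pics/f1t.png")
E
```

```text
touch False
t32.9 pos [0.5808 0.3045 0.0066] w0.0779 F [-0.1 -0.2 -0.8]
t33.1 pos [0.5812 0.3046 0.0071] w0.0592 F [1.  0.6 3.2]
t34.1 pos [0.58   0.3041 0.0651] w0.0589 F [-0.7  0.3 -0.7]
```

View pics/f1.png

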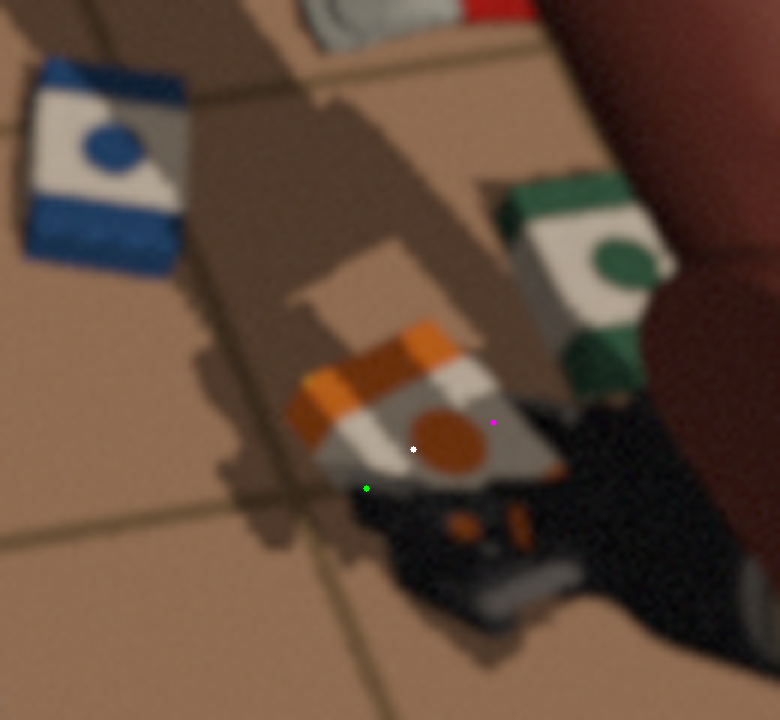

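View pics/f1t.png

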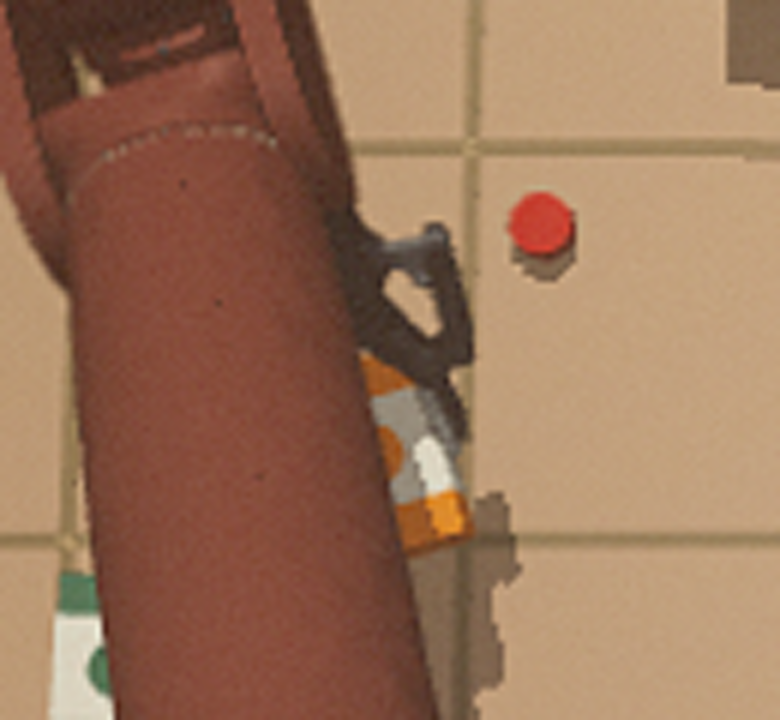

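The box is held, width 0.059, and level. Carry it next.

```bash
python3 - <<'E'
from b import *
carry("orange",.07,.065)
overlay("pics/f2.png",(300,160,150,140),5)
E
```

```text
t36.9 pos [0.6306 0.0538 0.2226] w0.0588 F [-0.2 -0.1 -1.4]
```

View pics/f2.png

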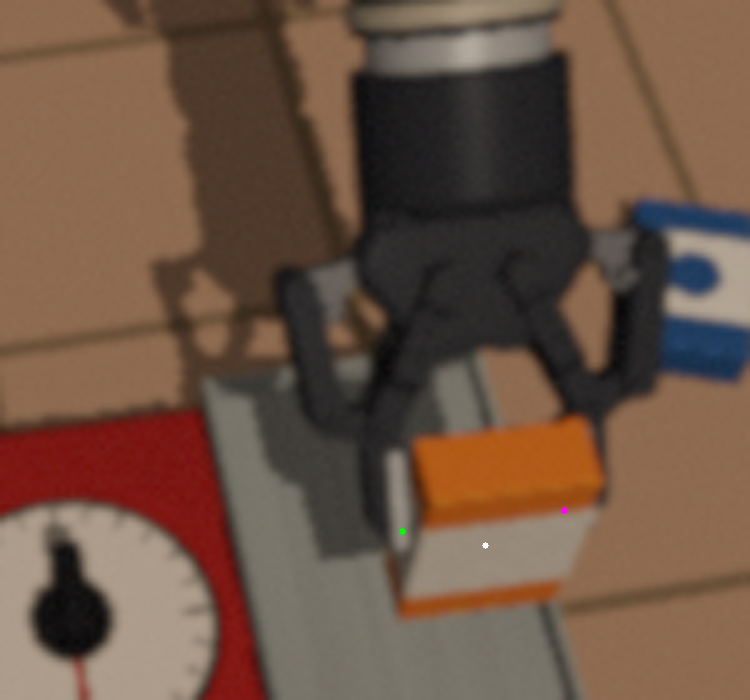

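```bash
cat >> b.py <<'E'
def lower(name,off,floor,op=.076):
    Tp,Rp,Tl,Rl=poses(name,off,floor)
    movel(Tl+[0,0,.012],Rl,v=.1)
    f=movel(Tl-[0,0,.009],Rl,v=.02,until_force=3); print("touch",f); g=st(); p=np.array(g["tool_pos"]); print("vs plan z",p[2]-Tl[2])
    if f: p[2]+=.0025; movel(p,Rl,v=.02)
    hold(.2); st()
    return p,Rl
def release(op=.076):
    g=get_state(); p=np.array(g["tool_pos"]); R=np.array(g["tool_rot"])
    command_gripper(op); hold(.5); st()
    movel(p-R[:,2]*.035+[0,0,.03],v=.06); p=p-R[:,2]*.035+[0,0,.03]
    movel(p+[0,0,.09],v=.2); st()
E
python3 - <<'E'
from b import *
lower("orange",.07,.065)
overlay("pics/f3.png",(300,190,150,140),5)
E
```

```text
touch True
t38.9 pos [0.6304 0.0534 0.0982] w0.0590 F [0.6 0.1 1.6]
vs plan z -0.004007293579499277
t39.4 pos [0.6303 0.0535 0.1006] w0.0589 F [ 0.3 -0.2  0. ]
```

View pics/f3.png

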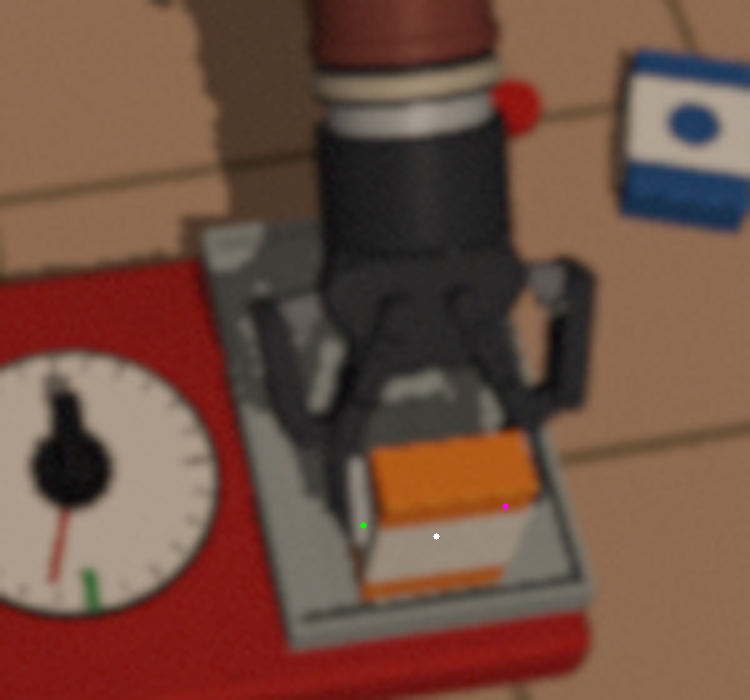

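The box is in the tray and the pointer has swung about 15°, so its weight is on the tray. I'll release it.

```bash
python3 - <<'E'
from b import *
release()
overlay("pics/f4.png",(300,190,150,140),5)
pick("green",.03,.0636); carry("green",.03,.0636)
overlay("pics/f5.png",(300,160,150,140),5)
E
```

```text
t40.3 pos [0.6304 0.0534 0.1007] w0.0757 F [-0.6  0.4 -0.2]
t42.1 pos [0.6051 0.0543 0.2438] w0.0760 F [-0.1 -0.4 -0.1]
touch False
t45.5 pos [0.4881 0.4396 0.0066] w0.0779 F [ 0.5  0.  -0.5]
t45.8 pos [0.4885 0.4396 0.0071] w0.0587 F [2.1 0.1 2.9]
t46.8 pos [0.4872 0.4391 0.0651] w0.0591 F [-0.9 -0.5 -0.9]
t50.3 pos [0.5904 0.055  0.2209] w0.0588 F [ 0.5 -0.2 -2.1]
```

View pics/f4.png

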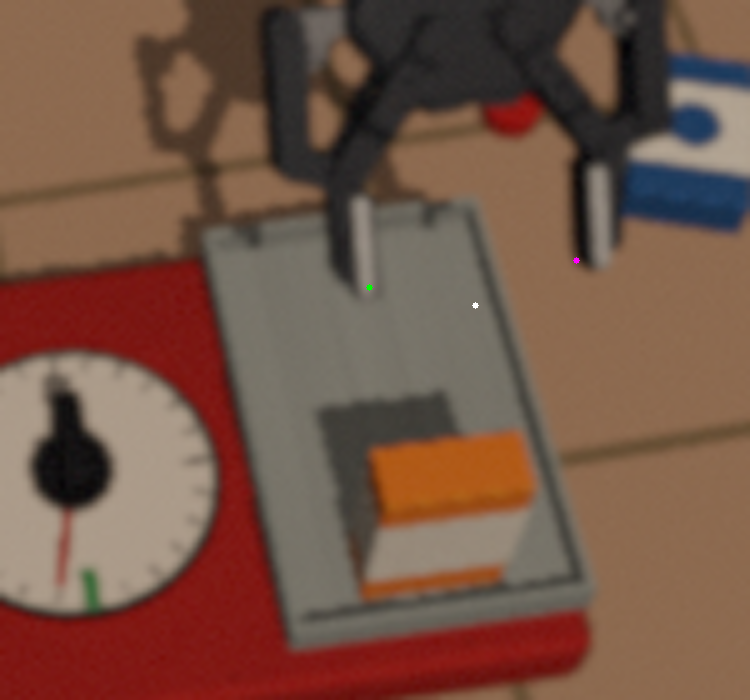

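View pics/f5.png

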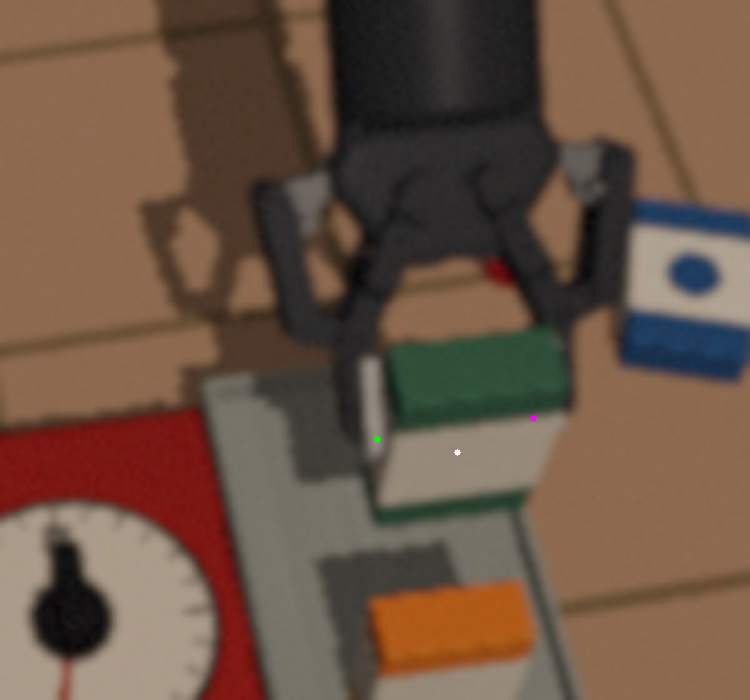

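The orange box stands, and the green one is held upright. I'll continue with the green box's placing, then the blue.

```bash
python3 - <<'E'
from b import *
lower("green",.03,.0636)
overlay("pics/g1.png",(300,190,150,140),5)
E
```

```text
touch True
t52.4 pos [0.5904 0.0547 0.0965] w0.0591 F [0.1 0.2 2.1]
vs plan z -0.0042671057261278456
t52.9 pos [0.5904 0.0547 0.099 ] w0.0592 F [0.  0.2 0.2]
```

View pics/g1.png

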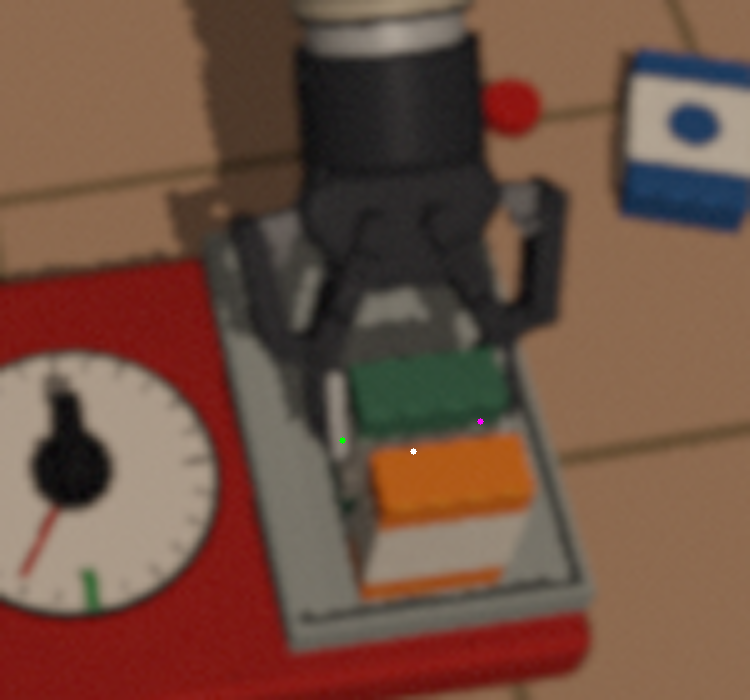

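```bash
python3 - <<'E'
from b import *
release()
overlay("pics/g2.png",(300,190,150,140),5)
pick("blue",-.01,.0622,op=.075)
overlay("pics/g3.png",(380,170,130,120),5)
carry("blue",-.01,.0622)
overlay("pics/g4.png",(300,150,150,140),5)
E
```

```text
t53.8 pos [0.5904 0.0548 0.099 ] w0.0758 F [-0.6 -0.3  0.6]
t55.5 pos [0.5651 0.0556 0.2421] w0.0756 F [-0.3  0.1 -0.2]
touch False
t58.7 pos [0.3973 0.2595 0.0064] w0.0749 F [-0.5 -0.3 -1.5]
t59.0 pos [0.3979 0.2596 0.0069] w0.0591 F [1.3 0.3 2.6]
t59.9 pos [0.3965 0.2594 0.0655] w0.0590 F [-0.8  0.8 -1.4]
t62.6 pos [0.5506 0.0564 0.2198] w0.0590 F [ 0.3  0.  -1.2]
```

View pics/g2.png

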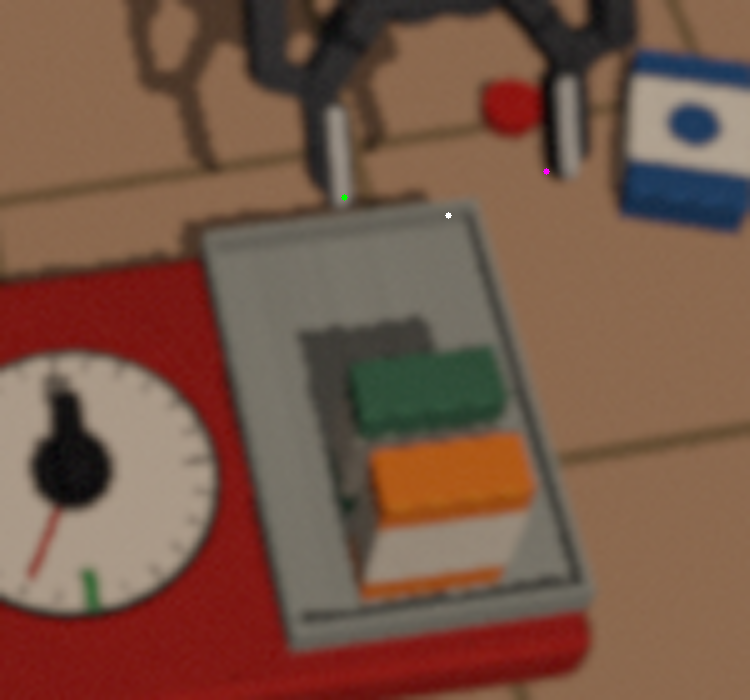

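View pics/g4.png

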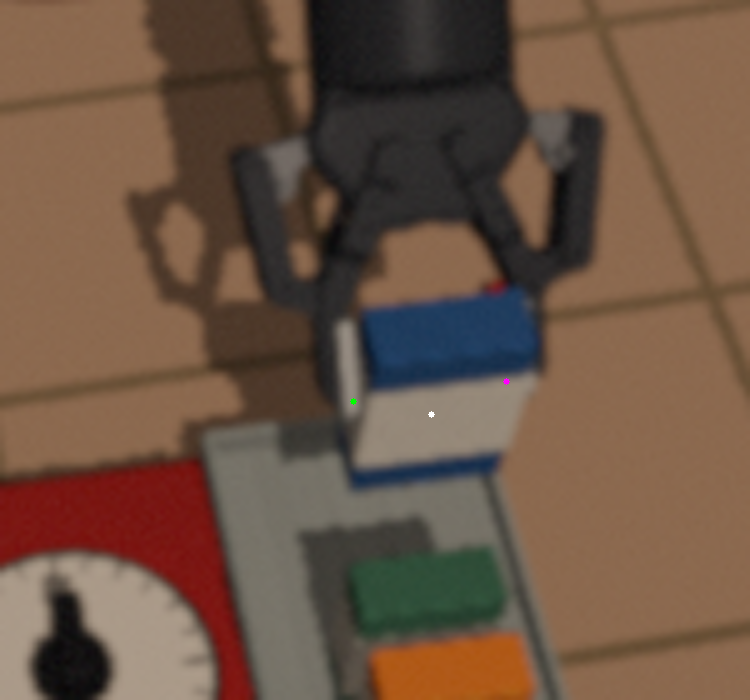

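The green and orange boxes stand, and the blue one is held upright. The cap beside it is undisturbed. I'll place the blue box.

```bash
python3 - <<'E'
from b import *
lower("blue",-.01,.0622)
overlay("pics/h1.png",(300,180,150,140),5)
E
```

```text
touch True
t64.7 pos [0.5504 0.0561 0.0957] w0.0592 F [-0.2 -1.   2.4]
vs plan z -0.003709747166780325
t65.2 pos [0.5504 0.0561 0.0982] w0.0588 F [ 0.8 -0.9  0.4]
```

View pics/h1.png

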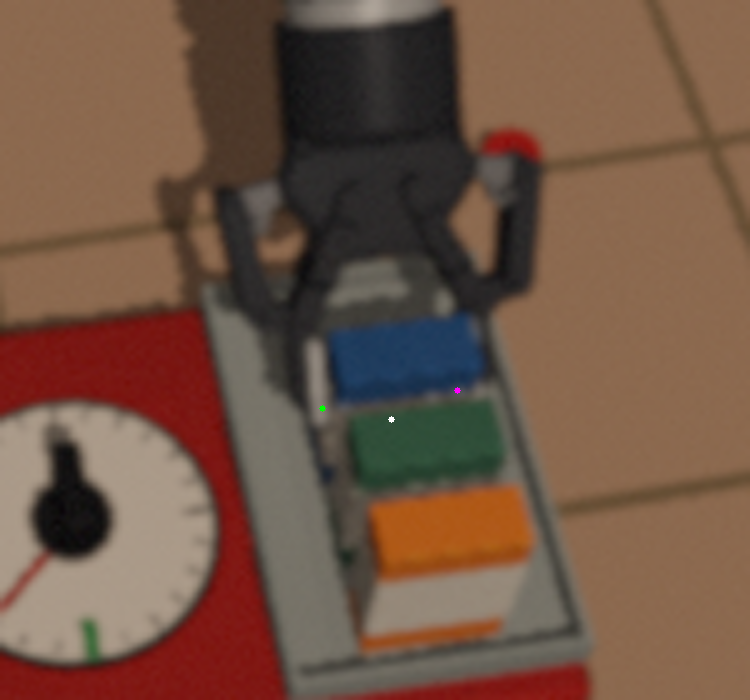

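```bash
python3 - <<'E'
from b import *
release()
overlay("pics/h2.png",(300,180,150,140),5)
pick("red",-.05,.061)
overlay("pics/h3.png",(90,220,150,140),5)
E
```

```text
t66.1 pos [0.5504 0.0561 0.0982] w0.0761 F [-0.2  0.2  0. ]
t67.8 pos [0.5252 0.0569 0.2412] w0.0764 F [-0.  -0.3 -0.7]
touch False
t71.6 pos [ 0.4819 -0.4398  0.0066] w0.0781 F [ 0.8 -0.4  0.1]
t71.9 pos [ 0.4823 -0.4399  0.0071] w0.0593 F [ 2.1 -0.7  2. ]
t72.9 pos [ 0.4811 -0.4391  0.0651] w0.0591 F [ 0.7  0.1 -0.9]
```

View pics/h2.png

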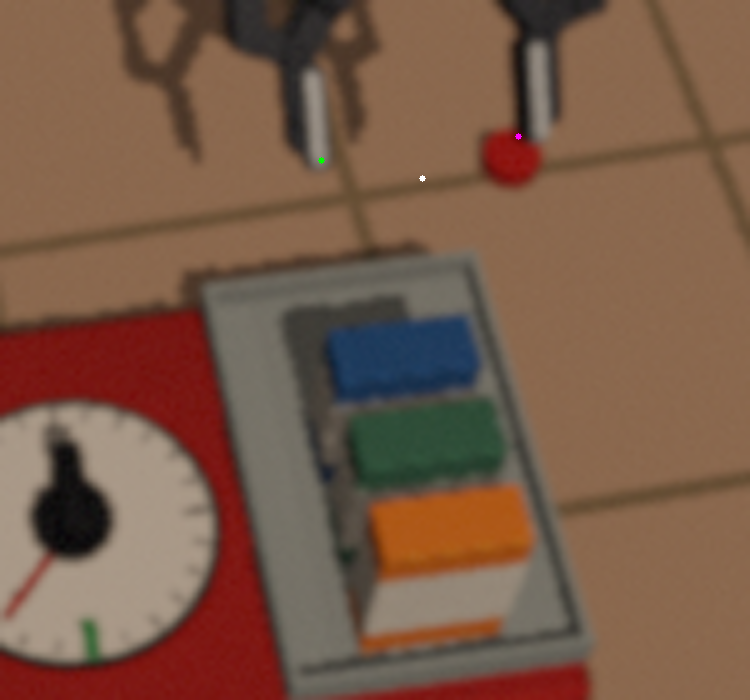

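View pics/h3.png

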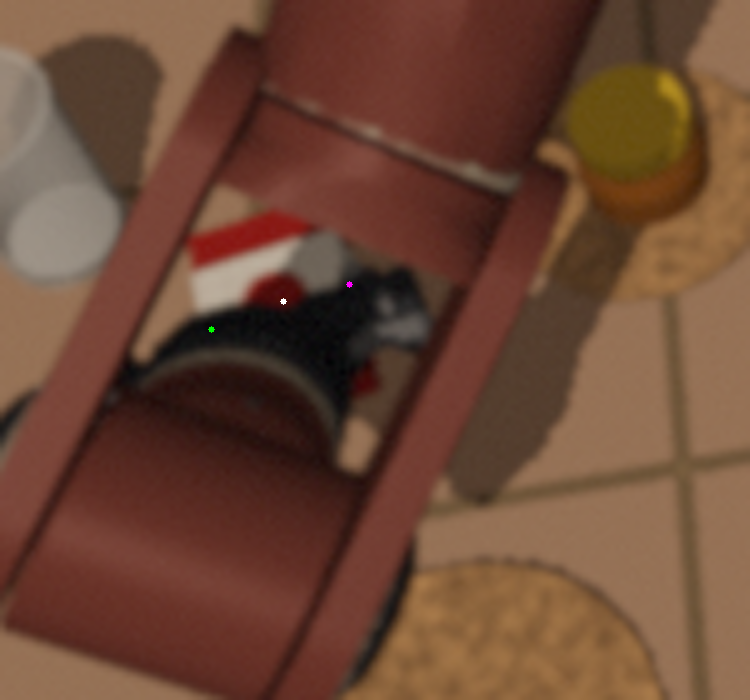

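```bash
python3 - <<'E'
from b import *
carry("red",-.05,.061)
overlay("pics/i1.png",(300,150,150,140),5)
E
```

```text
t77.1 pos [0.5104 0.0572 0.2182] w0.0590 F [ 0.2 -0.4 -0.2]
```

View pics/i1.png

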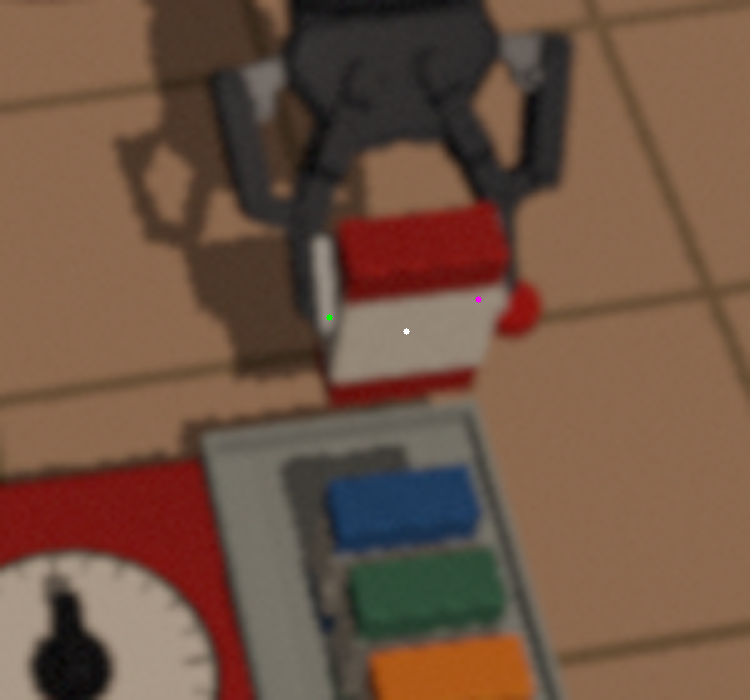

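```bash
python3 - <<'E'
from b import *
lower("red",-.05,.061)
overlay("pics/i2.png",(270,180,150,140),5)
E
```

```text
touch True
t79.2 pos [0.5105 0.0574 0.0919] w0.0593 F [-0.3 -0.8  2.6]
vs plan z -0.006248922704186616
t79.8 pos [0.5105 0.0574 0.0944] w0.0585 F [ 0.4  0.1 -0.1]
```

View pics/i2.png

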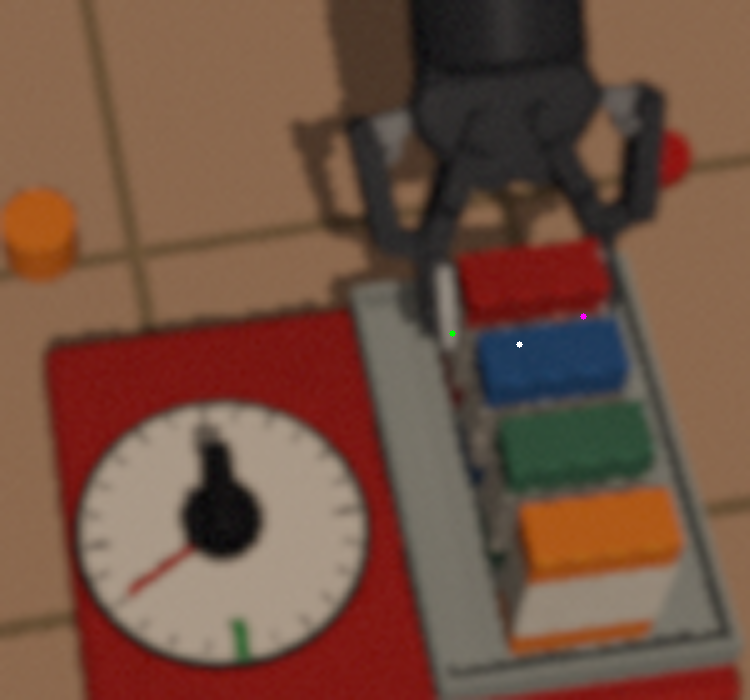

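Red is on the tray, with the pointer swung further to crop (130,592). I'll release it and look at everything from a parked pose.

```bash
python3 - <<'E'
from b import *
release()
g=get_state(); p=np.array(g["tool_pos"])
move_to([.40,.25,.33],down(100)); hold(.5); st()
t=capture("top");s=capture("scene"); cv2.imwrite("pics/j_top.png",t["image"]);cv2.imwrite("pics/j_scene.png",s["image"])
crop(t["image"],290,160,75,100,8,"pics/j1.png"); crop(s["image"],265,205,160,140,5,"pics/j2.png")
E
```

```text
t80.6 pos [0.5105 0.0574 0.0944] w0.0761 F [-0.3  0.5 -0.1]
t82.4 pos [0.4853 0.0583 0.2374] w0.0758 F [-0.8  0.6 -0.6]
t85.3 pos [0.4    0.25   0.3301] w0.0757 F [-0.5  0.  -0.2]
```

View pics/j1.png

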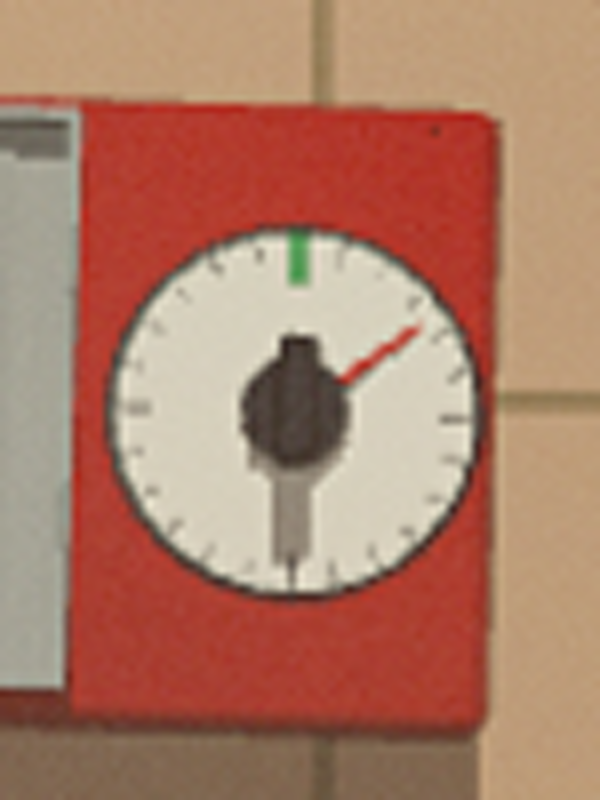

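View pics/j2.png

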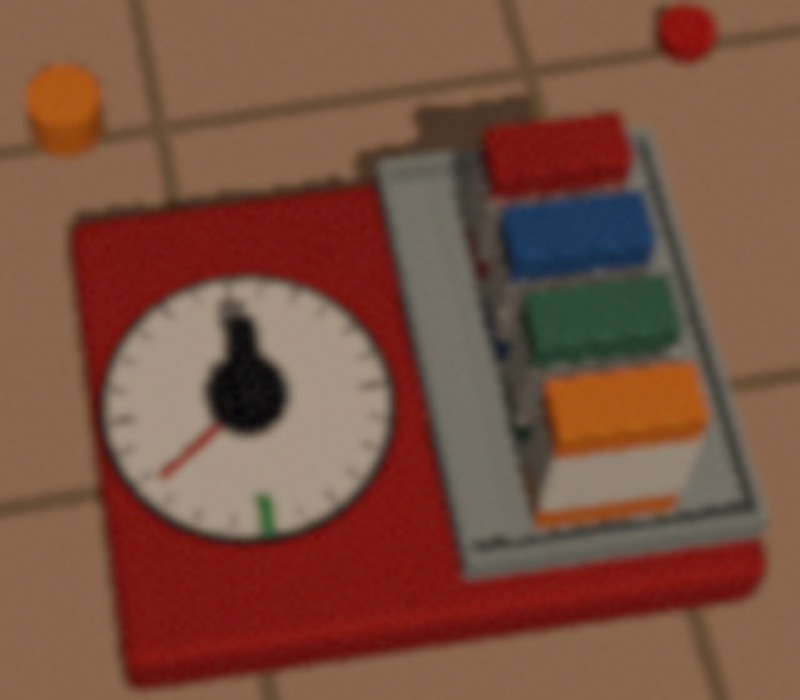

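View pics/j_top.png

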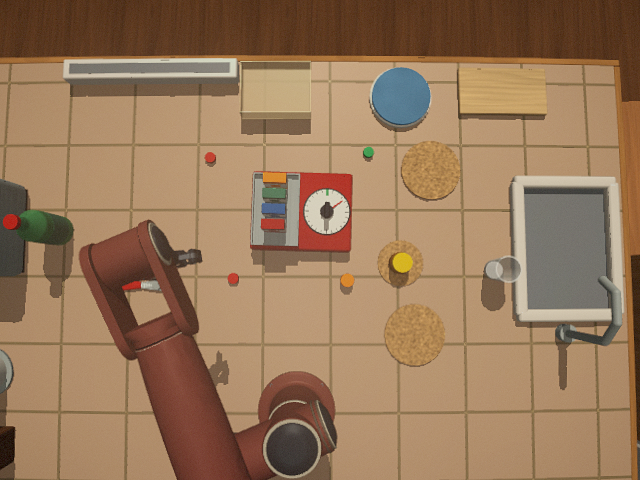

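View pics/j_scene.png

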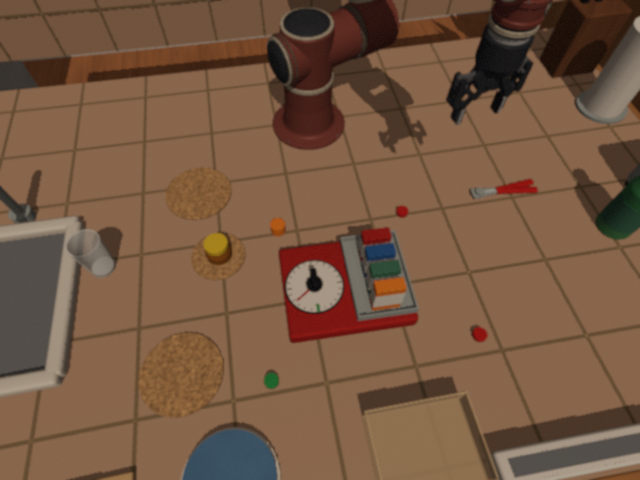

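All four boxes stand, with tops at top (274,178), (273,193), (273,209) and (273,224). The jar is on the mat at (402,263), and the bystanders are in place. Pointer tip at crop (418,328), 55.0° clockwise; green mark at (300,258), about 1.9°. I'll turn the knob about 53° clockwise.

```bash
python3 - <<'E'
from b import *
from m import o
t=capture("top")
c,n,g=atz(t,o([(295,414),(418,328),(300,258)],290,160,8),.045)[:,:2]
an=lambda v:np.degrees(np.arctan2(v[1],v[0])); dn=an(g-c)-an(n-c); print(an(n-c),an(g-c),dn,np.linalg.norm(n-c))
x,y=.5498,-.0833; R=down(88.1)
command_gripper(.045)
move_to([.45,-.2,.32],R); move_to([x,y,.2],R)
f=movel([x,y,.064],R,v=.08,until_force=6); print(f); st()
command_gripper(.0); st()
j=list(get_state()["joint_pos"]); j[5]+=dn; goto_joints(j); hold(.3); st()
command_gripper(.045); st()
movel([x,y,.2],v=.15)
move_to([.42,-.2,.32],down(45)); hold(.3)
t=capture("top");s=capture("scene"); crop(t["image"],240,160,130,100,6,"pics/k1.png"); crop(s["image"],265,205,160,140,5,"pics/k2.png"); st()
E
```

```text
-54.86896246896438 -1.9654064270790452 52.90355604188533 0.05216385747318241
False
t90.2 pos [ 0.5502 -0.0834  0.0646] w0.0447 F [-0.1  0.5  0.9]
t90.6 pos [ 0.55   -0.0834  0.0644] w0.0127 F [-1.  -0.6  2.5]
t91.8 pos [ 0.5499 -0.0836  0.0644] w0.0129 F [-1.1 -1.5  1.6]
t92.2 pos [ 0.55   -0.0832  0.0644] w0.0447 F [ 0.7 -0.6 -0.7]
t94.5 pos [ 0.4202 -0.1996  0.3195] w0.0444 F [ 0.2 -0.8 -0.4]
```

View pics/k1.png

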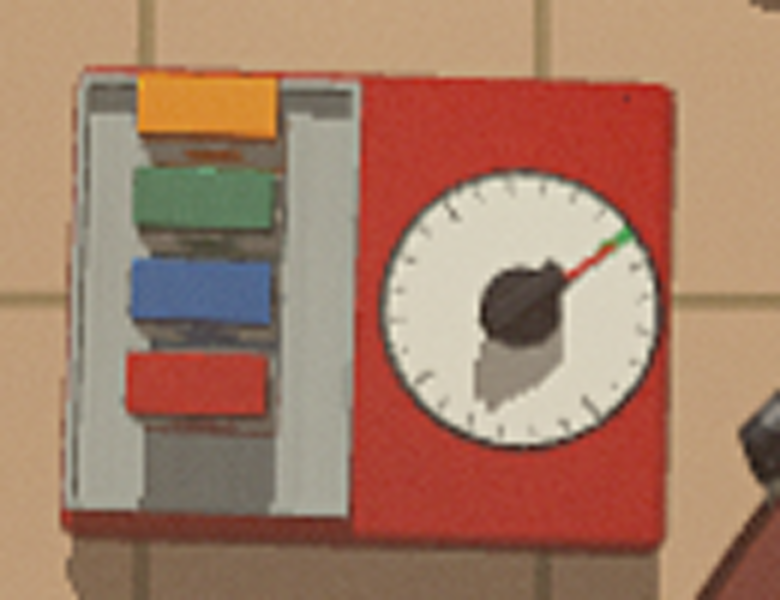

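View pics/k2.png

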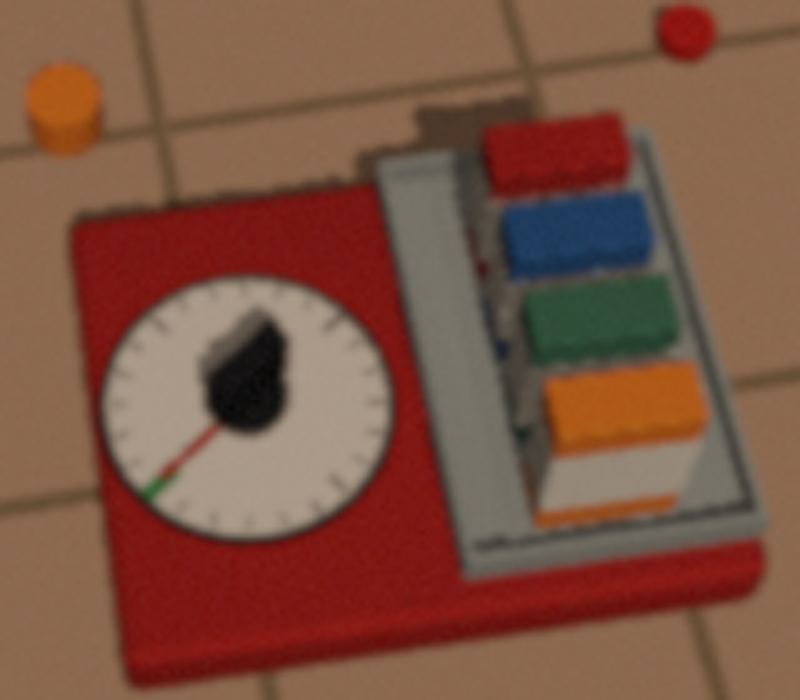

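The green mark at crop (622,238) lies under the pointer, and the boxes stand. A last look at the whole counter with the arm aside.

```bash
python3 - <<'E'
from b import *
move_to([.40,.25,.33],down(100)); hold(1.0); st()
t=capture("top"); cv2.imwrite("pics/l_top.png",t["image"]); crop(t["image"],355,215,90,90,6,"pics/l1.png")
E
```

```text
t97.2 pos [0.4  0.25 0.33] w0.0450 F [ 0.1 -0.1 -0.3]
```

View pics/l_top.png

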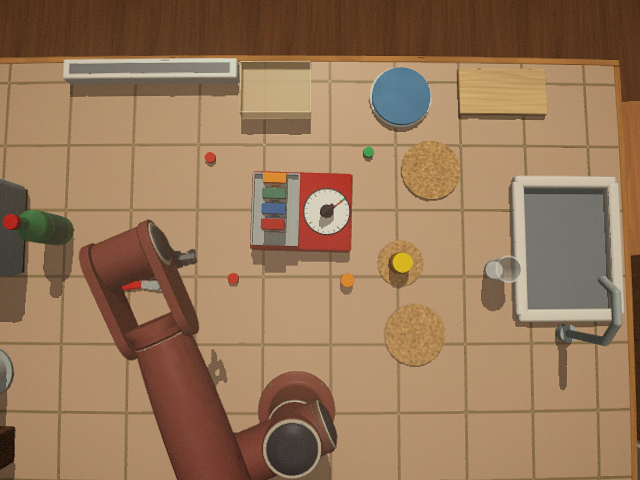

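View pics/l1.png

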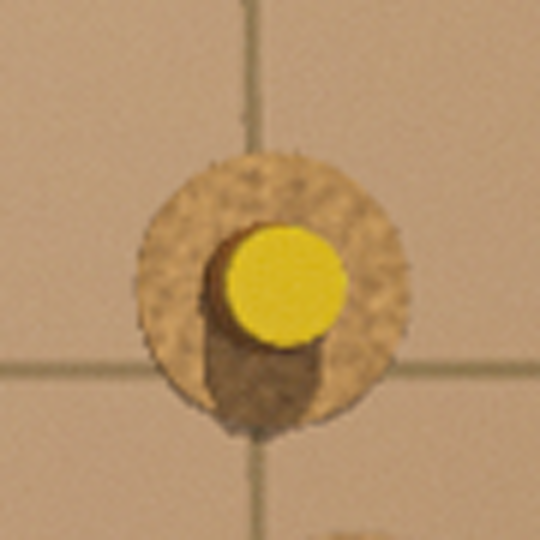

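The jar stands near the mat's centre (cap at crop (286,287), mat centre (273,290)), and everything else is in place. Handing in.

```bash
python3 -c "
from station import *
close_job()"
```

```text
the job is handed in; nothing more can be done
```

The job is done and handed in after about 97 s of the 210 s allowed; no verdict was reported.

- **Jar:** I moved it to the smallest cork mat, and in the last picture it stands within about 10 mm of the mat's centre.
- **First zero:** With the tray empty I turned the knob 62.5° clockwise, and the green mark lay under the pointer.
- **Boxes:** Four were there (orange, green, blue, red). No yellow box showed in any view. Each stands on its 60 x 26 mm edge in the tray and was let go.
- **Second zero:** With the boxes in, I turned the knob 52.9° clockwise. The mark lies under the pointer in both views.
- **Bystanders:** All that showed in the last picture were in place. The arm hid part of the can opener, which I never touched. I saw neither the jar knock nor the grip slackening.

**Checks that disagreed:**
- Heights measured from the two cameras came out up to 10 mm low. I used the text's heights with the top view, and contact on the mat and tray came within a few millimetres of plan.
- The jar measured 58.5 mm between the fingers instead of 62 mm.
- I first gave the knob turn the wrong sign. The planner refused the move, so nothing turned.

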